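# Mount the panel carriage on the dovetail rail and clamp it

### The job

Pick up the panel carriage lying on the bench, slide it endwise onto the open end of the dovetail rail and gently along it until it is fully home against the end stop. Then turn its side clamp knob clockwise until it is fully tight, let go, and leave the carriage there; do not ram or force it, and leave the other things on the bench where they are.

Things in the scene. Friction and masses are not known exactly. Their poses are not given: they have to be found in the camera images.
- rail: Fixed steel dovetail rail on a dark base plate 150 x 80 x 20 mm left of the balance. Origin: centre of the base's underside on the bench; z up. The rail runs along x from its open end (mouth, x = -75 mm) to x = +75 mm; 22 mm wide at its underside (z = 26 mm), 34 mm at its top (z = 38 mm). A stop straddles it. More than 20 N of contact force between carriage and rail or stop is ramming; 6 N is enough.
- rail_mouth (a point): Centre of the rail's top (z = 38 mm of the rail) at its open end; x axis along the rail towards the stop. From here the first 12 mm of rail are a tapered lead-in, at the tip 2.5 to 3.5 mm narrower on each side and 1.7 mm lower than the full dovetail. Carry the carriage here high: between its start and the rail stands the balance (pan top 105 mm), with taller equipment behind it.
- carriage: Aluminium carriage, about 0.35 kg: body 50 mm long (x) x 56 wide (y) x 21 high, on it a central grip block 36 long (x) x 24 wide (y), z = 21 to 51 mm; the clamp knob's ear reaches out to y = +70 mm. Origin: centre of its underside. It goes on with +x end first, x along the rail's x. Slot clearance 1 mm each side; on the rail its origin is on the rail's centre line, 27 mm above the bench.
- stop_pin (a joint): 6 mm steel pin in the face of the stop block: 0 standing out 6 mm towards the mouth, 0.006 pressed flush by the carriage, i.e. carriage's front (x = +25 mm) home against the stop. Spring under 0.2 N, does not push the carriage back. The stop's face stands 70 to 115 mm from the mouth, differs every time and is not measured: feel for it; it does not yield. Block top 48 mm above the bench.
- knob_grip (a point): Middle of the grip bar of the clamp knob: a black bar 36 mm long (the point's x axis) x 10 mm thick (y) x 20 mm high, its top 10 mm above this point; turns about the vertical through this point, which lies at x = 0, y = +52 mm, z = 36 mm in the carriage. The ear's upper face is 15 mm below it.
- clamp_knob (a joint): Clamp knob angle in rad, growing clockwise seen from above: 0 (bar along the carriage's x) is fully loose, 1.4 is the hard end. Friction about 0.13 N m, rising to about 0.18 as the gib bites on the rail, beyond about 1.0 rad. Stays where it is left. Starts between 0 and 0.25.
- gib: Dark steel clamping gib 16 mm long in the middle of the carriage's left jaw, moved 2.2 mm per rad against the rail's flank by the knob. Origin coincides with the carriage's origin when the knob is at 0.
- air_cap: Bystander: spray gun air cap, 30 mm across, 24 mm high; origin under its centre.
- nozzle: Bystander: brass fluid nozzle, 14 x 16 x 26 mm, standing; origin under its centre.
- spanner: Bystander: flat spanner 28 x 176 x 9 mm lying beyond the rail; origin under its centre.
- stick: Bystander: wooden stir stick 20 x 201 x 9 mm lying left of the rail; origin under its centre.
- tape_roll: Bystander: flat roll of masking tape, 94 mm across, 19 mm high; origin under its centre.

How it is judged:
By the outcome, as a careful person would: the job done as asked, in the order asked, and still so for the second after the job is handed in, with the robot touching nothing.
It also fails if it takes over 67 s, if anything falls off the work surface, if the arm or the gripper's body presses on something with over 40 N, if the wrist force passes 120 N, or if a joint passes its speed limit or range.

### The arm

A 6-joint arm with a two-finger parallel gripper is mounted at the origin on a cart in front of the work surface, level with it; the furniture and walls round the work are solid. World frame = base frame: x ahead of the robot, y to its left, z up, the work surface at z = 0. Lengths are in m, angles in rad, forces in N, time in s.
With the tool pointing down it reaches from about 0.3 to 0.875 m from the base axis. Payload 6.4 kg.
Tool frame: the origin (TCP) lies on the centre line of the jaws, within the pads' length; the fingertips stand 25 mm ahead of it and the grasp point (between the pads) lies 6 mm ahead of it (ctrl.tips_ahead is the z of the fingertips in the tool frame, in m); z points along the fingers, x is the direction in which the jaws open and shut, and the axes are right-handed (so a half turn about z gives the same grasp; the last joint's range is limited). The gripper opens to 85 mm and grips with 20 to 120 N. Pads are 22 mm wide; open, the fingers measure 114 mm over their backs; the gripper's body (76 mm by 85 mm) begins 54 mm behind the grasp point. The pads swing forward as they close: fully open they stand 13 mm farther back than shut.
Start: joints at [0.986, 0.181, 1.607, -0, 1.354, -0.206], TCP at [0.213, 0.534, 0.256] pointing down, gripper open.
Joint ranges: [-2.99, 2.99], [-0.89, 2.07], [0.3, 2.58], [-1.14, 4.28], [0, 2.63], [-3.12, 3.12]. Speed limits (rad/s): [2.57, 2.57, 3.01, 3.14, 3.14, 3.14].

### API

Orientations are given as a unit quaternion [w, x, y, z].
In Python, from bench import ctrl gives the robot as it stands.
- The arm moves only by the shell command python3 -m pendant 'ROWS'. ROWS is JSON, a list that holds one entry, the list of rows, each a list of 7 numbers: the shift along the tool's x, y, z in m, then the turn, a rotation vector about the tool's x, y, z in rad, then the closure, from -1 (fully open) to 1 (shut). A call has 1 to 10 rows; each row shifts and turns the commanded pose from where the row before left it, along the tool's axes as they then stand; what a row does not reach is not made up. A row lasts 1/10 s, in which the tool goes at most 50 mm and 8.59 degrees, less where a joint would pass 70% of its speed; a pose out of reach is approached as far as the arm can. A call with a gripper value outside its range is refused whole. The fingers move at their own pace and stop on an object; the grip force is fixed at half the most. Time passes only in rows, so rows that do not move let the fingers close. It gives the time, the measured TCP pose, the force and the opening at its end, in the units of the state.
- ctrl.get_obs(): the state, without advancing time (a new reading comes with each control period).
- ctrl.camera(name): name is "side" or "top" or "wrist"; returns (picture, depth): 400x640x3 uint8, red, green, blue; 400x640 float32, m along the optical axis (not along the pixel's ray), 0 where there is no reading.
- ctrl.calibration(name): a dict with "fov_y" (degrees; the focal length in pixels is half the picture's height over the tangent of half this angle, whatever the lens; pixels are square), "cx", "cy" (the principal point, pixels), "camera_from_world" (4x4, takes a point from world to camera coordinates). Camera axes: x right, y down, z forward; pixel columns grow to the right and rows downward; lengths in m; the calibration is good to about 2 mm. A picture is of the moment at which its call begins: read the wrist's pose just before it. calibration takes no time and is no camera call; for the wrist camera it gives the pose at the moment of the call.
- ctrl.hand_in(): hands the job in, once; it reports no verdict.
The state is a dict: "time_s": time; "q": joint angles; "dq": joint speeds; "joint_efforts": joint torques, N m; "eef_pos": TCP position; "eef_rot": TCP orientation; "wrist_force": force on the tool from outside, world axes, zero at the start; "torque": the same for the moment, N m; "opening": opening from 0.0 (shut) to 1.0 (fully open).
Only numpy, scipy, OpenCV 4.12 (cv2) and the standard library are available. Lean on these libraries where they do the work, as an engineer would, in place of code of your own. Each camera call takes 0.05 s, during which the arm holds its last target.

## Working session

There is one attempt and no reset: what is moved stays moved. The work goes in short steps, Python scripts to look and compute and a shell command to move; the robot and the scene stay as the last step left them, time stands still between calls to the robot, and variables do not carry over. Pictures are saved under pics/ and viewed, and the job is handed in when it is done.

```bash
ls; mkdir -p pics; cat > h.py <<'E'
import numpy as np, cv2
from bench import ctrl
def cam(n):
    c=ctrl.calibration(n); p,d=ctrl.camera(n); f=200/np.tan(np.radians(c['fov_y'])/2)
    return p,d,c,f
def pts(d,c,f):
    v,u=np.mgrid[0:400,0:640]
    P=np.stack([(u-c['cx'])/f*d,(v-c['cy'])/f*d,d],-1)
    T=np.linalg.inv(c['camera_from_world'])
    return P@T[:3,:3].T+T[:3,3]
def save(n,p): cv2.imwrite('pics/'+n+'.png',p[:,:,::-1])
E
python3 - <<'E'
from h import *
o=ctrl.get_obs(); print({k:np.round(v,3) for k,v in o.items()}, ctrl.tips_ahead)
for n in ['side','top','wrist']:
    p,d,c,f=cam(n); save(n+'0',p); np.savez('pics/'+n+'0.npz',p=p,d=d,T=c['camera_from_world'],f=f,cx=c['cx'],cy=c['cy'])
    T=np.linalg.inv(c['camera_from_world']); print(n,f,c['cx'],c['cy'],T[:3,3],T[:3,2])
E
```

```text
pics
{'time_s': np.float64(0.0), 'q': array([ 0.986,  0.182,  1.608,  0.   ,  1.354, -0.206]), 'dq': array([-0.001, -0.   , -0.   , -0.   , -0.001,  0.   ]), 'joint_efforts': array([ 0.0000e+00, -4.4485e+01, -3.5135e+01, -0.0000e+00,  9.0000e-03,
        0.0000e+00]), 'eef_pos': array([0.212, 0.534, 0.255]), 'eef_rot': array([ 0.   ,  0.828,  0.561, -0.001]), 'wrist_force': array([ 0.73 , -0.128, -0.276]), 'torque': array([-0.021,  0.003,  0.02 ]), 'opening': np.float64(0.995)} 0.025
side 458.29403310255196 318.77508932416026 199.23821313763784 [ 0.17949831 -0.9668244   1.06144889] [ 0.21961217  0.70560201 -0.67371826]
top 413.4825466248615 323.8044011578755 203.24102316133644 [0.30966786 0.06850202 1.45335439] [ 0.13808642  0.01764952 -0.99026291]
wrist 295.4888128357246 318.2033269173544 198.68919965506527 [0.14259588 0.56194139 0.372762  ] [ 0.27325432 -0.11026508 -0.95560122]
```

View pics/top0.png

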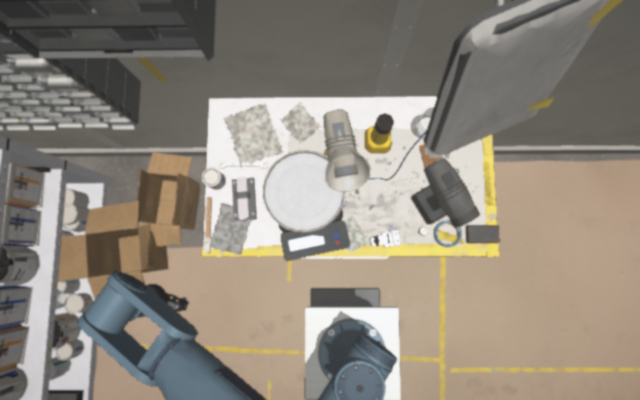

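View pics/side0.png

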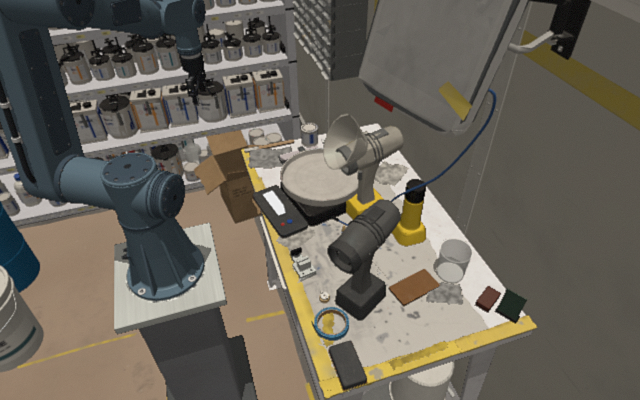

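View pics/wrist0.png

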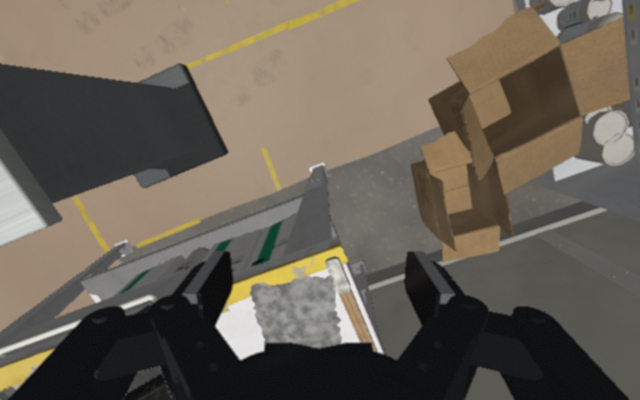

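The top view shows the carriage near (385,238), the balance at (305,190) and the rail near (243,198). In the side view the carriage is near (302,262). I'll zoom in on these.

```bash
cat > z.py <<'E'
import numpy as np,cv2,sys
def ld(n): return np.load('pics/'+n+'.npz')
def pw(z):
    v,u=np.mgrid[0:400,0:640]; d=z['d']
    P=np.stack([(u-z['cx'])/z['f']*d,(v-z['cy'])/z['f']*d,d],-1)
    T=np.linalg.inv(z['T']); return P@T[:3,:3].T+T[:3,3]
def crop(n,u0,u1,v0,v1,s,out):
    p=cv2.imread('pics/'+n+'.png')[v0:v1,u0:u1]
    cv2.imwrite('pics/'+out+'.png',cv2.resize(p,None,fx=s,fy=s,interpolation=cv2.INTER_CUBIC))
E
python3 - <<'E'
from z import *
crop('top0',195,275,155,265,5,'t_rail'); crop('top0',350,480,205,255,6,'t_car'); crop('side0',280,360,230,340,5,'s_car')
Z=ld('top0');P=pw(Z)
np.set_printoptions(precision=3,suppress=True,linewidth=200)
for (u,v) in [(243,185),(243,200),(243,212),(234,200),(254,200),(385,238),(305,190),(345,170),(330,120),(212,178),(209,220),(423,231),(446,234),(480,233),(450,190),(424,205),(240,235),(320,240)]: print(u,v,P[v,u])
E
```

```text
243 185 [0.574 0.377 0.033]
243 200 [0.519 0.374 0.04 ]
243 212 [0.478 0.374 0.036]
234 200 [0.523 0.41  0.019]
254 200 [0.522 0.339 0.024]
385 238 [ 0.387 -0.117  0.023]
305 190 [0.545 0.156 0.089]
345 170 [0.569 0.028 0.285]
330 120 [0.715 0.071 0.298]
212 178 [0.592 0.476 0.071]
209 220 [0.453 0.497 0.016]
423 231 [ 0.412 -0.251  0.009]
446 234 [ 0.401 -0.331  0.005]
480 233 [ 0.403 -0.443  0.021]
450 190 [ 0.506 -0.265  0.305]
424 205 [ 0.496 -0.246  0.06 ]
240 235 [0.4   0.388 0.01 ]
320 240 [0.381 0.107 0.022]
```

View pics/t_rail.png

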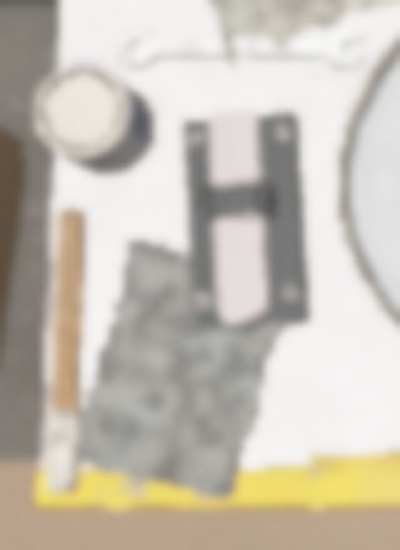

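View pics/t_car.png

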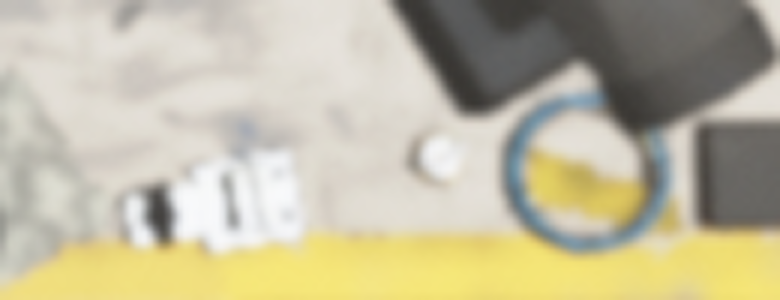

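View pics/s_car.png

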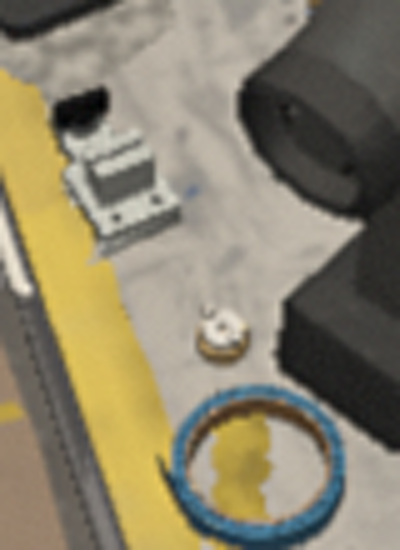

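The rail's mouth faces the robot at (242,219), with its stop at about (243,194). The carriage knob points to the left (+y), so the carriage is already roughly aligned with the rail. Next I'll look at the rail with the wrist camera.

```bash
cat >> h.py <<'E'
from scipy.spatial.transform import Rotation as R
np.set_printoptions(precision=4,suppress=True,linewidth=160)
def pose():
    o=ctrl.get_obs(); q=o['eef_rot']; r=R.from_quat([q[1],q[2],q[3],q[0]]); return np.array(o['eef_pos']),r,o
def delta(p_t,yaw_deg):
    """shift in current tool axes + rotvec to tool pointing down with tool x at world yaw"""
    p,r,o=pose(); y=np.radians(yaw_deg)
    Rt=R.from_matrix(np.array([[np.cos(y),np.sin(y),0],[np.sin(y),-np.cos(y),0],[0,0,-1]]))
    d=r.inv().apply(np.array(p_t)-p); w=(r.inv()*Rt).as_rotvec()
    print('shift',d,'rot',w,'| now',p,'yaw',np.degrees(np.arctan2(*r.as_matrix()[[1,0],0])),'q',o['q'])
E
python3 -c "
from h import *
delta([0.43,0.375,0.255],92)"
```

```text
shift [-0.0672  0.2609  0.0006] rot [-0.0005  0.0012 -0.4137] | now [0.2124 0.5339 0.2556] yaw 68.29722816270706 q [ 0.9857  0.1814  1.6077 -0.      1.3538 -0.2063]
```

```bash
python3 -m pendant '[[[-0.004,0.016,0,0,0,0,-1],[-0.01,0.04,0,0,0,0,-1],[-0.012,0.045,0,0,0,0,-1],[-0.012,0.045,0,0,0,0,-1],[-0.012,0.045,0,0,0,0,-1],[-0.010,0.04,0,0,0,-0.1,-1],[-0.007,0.03,0,0,0,-0.14,-1],[0,0,0,0,0,-0.14,-1],[0,0,0,0,0,-0.034,-1],[0,0,0,0,0,0,-1]]]'
python3 - <<'E'
from h import *
p0,r,o=pose(); print(p0)
p,d,c,f=cam('wrist'); save('w1',p); np.savez('pics/w1.npz',p=p,d=d,T=c['camera_from_world'],f=f,cx=c['cx'],cy=c['cy'])
E
```

```text
time_s: 1.15
eef_pos: [0.4327, 0.3769, 0.256]
eef_rot: [0.0, 0.695, 0.719, -0.0]
wrist_force: [-0.0, -0.0, 0.3]
opening: 1.0
[0.4327 0.3769 0.256 ]
```

View pics/w1.png

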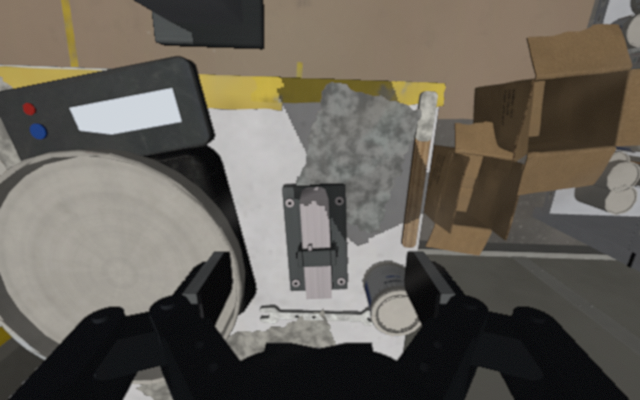

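The wrist view shows the rail mouth at (313,188), the stop bar at (319,255), and the base corners at about (283,185), (345,183), (347,289) and (289,291). I'll measure these.

```bash
cat >> z.py <<'E'
def ray(z,u,v,h):
    T=np.linalg.inv(z['T']); d=T[:3,:3]@np.array([(u-z['cx'])/z['f'],(v-z['cy'])/z['f'],1]); o=T[:3,3]
    return o+d*(h-o[2])/d[2]
E
python3 - <<'E'
from z import *
np.set_printoptions(precision=4,suppress=True,linewidth=180)
crop('w1',270,360,170,310,5,'w1r')
Z=ld('w1');g=cv2.cvtColor(Z['p'],cv2.COLOR_RGB2GRAY).astype(int)
for v in range(184,304,8): print(v,g[v,276:354:1].tolist())
P=pw(Z); print([ (v,P[v,315].round(3).tolist()) for v in range(180,300,10)])
E
```

```text
184 [190, 188, 190, 190, 190, 189, 178, 154, 127, 107, 98, 93, 91, 91, 88, 84, 78, 72, 70, 76, 93, 116, 123, 124, 126, 125, 122, 121, 117, 115, 112, 111, 109, 100, 83, 76, 76, 73, 69, 65, 63, 62, 61, 54, 41, 36, 36, 37, 37, 39, 38, 38, 41, 41, 40, 39, 41, 41, 41, 41, 39, 40, 38, 40, 38, 38, 40, 48, 62, 76, 87, 93, 93, 91, 95, 100, 103, 105]
192 [188, 189, 189, 191, 187, 167, 125, 93, 86, 85, 85, 83, 84, 83, 85, 84, 83, 74, 55, 45, 44, 46, 44, 45, 49, 55, 66, 69, 71, 73, 74, 76, 78, 79, 81, 83, 85, 86, 88, 90, 90, 92, 92, 93, 93, 93, 93, 94, 92, 84, 63, 46, 41, 40, 41, 41, 43, 43, 42, 43, 45, 44, 42, 44, 44, 42, 42, 42, 48, 70, 91, 99, 99, 102, 104, 105, 107, 108]
200 [189, 190, 191, 192, 193, 188, 162, 113, 83, 96, 126, 152, 162, 162, 158, 150, 129, 99, 81, 78, 77, 75, 74, 80, 88, 93, 94, 94, 93, 93, 92, 93, 93, 92, 94, 101, 111, 114, 112, 107, 99, 93, 94, 92, 92, 92, 92, 93, 94, 93, 92, 86, 69, 49, 41, 40, 42, 43, 55, 75, 83, 72, 46, 37, 52, 74, 85, 71, 52, 58, 87, 110, 115, 115, 115, 116, 116, 115]
208 [191, 191, 192, 192, 193, 191, 177, 141, 97, 77, 78, 80, 82, 84, 84, 82, 80, 79,
[... 3913 characters left out ...]
191, 191, 190, 191, 191, 191, 191, 191, 189, 190, 190, 189, 189, 190, 190, 190, 191, 190, 191, 184, 171, 161, 159, 159, 157, 155, 155, 156, 159, 160, 159, 156, 154, 153, 154, 154, 154, 154, 154, 156, 157, 158, 158, 158, 160, 172, 186, 192, 193, 192, 192, 191, 193, 191, 192, 193, 194, 193, 194, 193, 194, 195, 195, 196, 196, 195, 195, 194]
[(180, [0.445, 0.373, 0.009]), (190, [0.451, 0.374, 0.035]), (200, [0.463, 0.374, 0.038]), (210, [0.475, 0.375, 0.039]), (220, [0.488, 0.375, 0.038]), (230, [0.502, 0.375, 0.036]), (240, [0.514, 0.376, 0.039]), (250, [0.524, 0.376, 0.046]), (260, [0.537, 0.377, 0.048]), (270, [0.557, 0.377, 0.037]), (280, [0.572, 0.378, 0.037]), (290, [0.587, 0.378, 0.038])]
```

View pics/w1r.png

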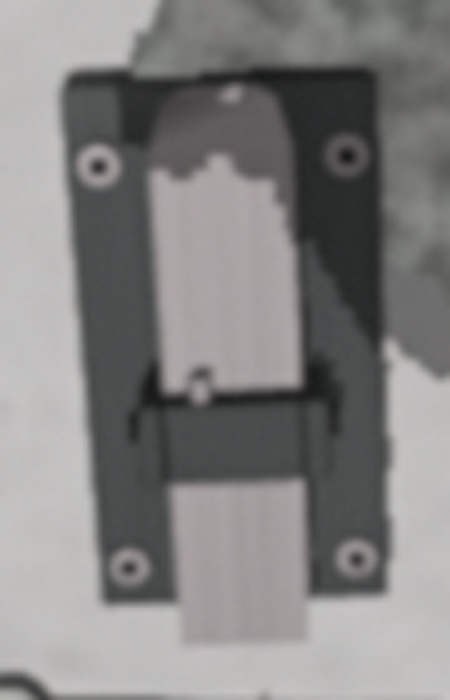

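```bash
python3 - <<'E'
from z import *
np.set_printoptions(precision=4,suppress=True,linewidth=180)
Z=ld('w1');g=cv2.GaussianBlur(cv2.cvtColor(Z['p'],cv2.COLOR_RGB2GRAY),(1,5),1).astype(float)
L=[];Rr=[]
for v in list(range(222,244))+list(range(272,290)):
    row=g[v]
    u=np.arange(295,312); k=np.where((row[u]<122)&(row[u+1]>=122))[0][0]; L.append(ray(Z,u[k]+(122-row[u[k]])/(row[u[k]+1]-row[u[k]]),v,.038))
    u=np.arange(322,340); k=np.where((row[u]>=115)&(row[u+1]<115))[0][0]; Rr.append(ray(Z,u[k]+(115-row[u[k]])/(row[u[k]+1]-row[u[k]]),v,.038))
L=np.array(L);Rr=np.array(Rr)
a=np.polyfit(L[:,0],L[:,1],1);b=np.polyfit(Rr[:,0],Rr[:,1],1)
print(a,b,np.degrees(a[0]),np.degrees(b[0]), 'at .48',np.polyval(a,.48),np.polyval(b,.48),'at .58',np.polyval(a,.58),np.polyval(b,.58))
# column profiles for mouth & stop
for u in (308,312,316,320,324): print(u,'mouth',g[180:196,u].astype(int).tolist(),'stop',g[240:275,u].astype(int).tolist())
for v in (184,185,186,187,188,189): print(v,ray(Z,313,v,.0363), ray(Z,313,v,.026))
# screws/base corners
for (u,v) in [(289.6,203.3),(339.3,201.5),(295.6,283.5),(341.2,281.8)]: print(ray(Z,u,v,.020))
for v in (245,246,247,248,249,250): print(v,ray(Z,319,v,.048))
for v in (246,248,):print(v,ray(Z,319,v,.038))
E
```

```text
Traceback (most recent call last):
IndexError: index 0 is out of bounds for axis 0 with size 0
```

```bash
cat > m.py <<'E'
from z import *
np.set_printoptions(precision=4,suppress=True,linewidth=180)
Z=ld('w1');g=cv2.cvtColor(Z['p'],cv2.COLOR_RGB2GRAY).astype(float)
L=[];Rr=[]
for v in list(range(222,244))+list(range(273,289)):
    row=g[v]
    for lo,hi,s,A in ((295,312,1,L),(322,340,-1,Rr)):
        gr=s*np.diff(row[lo:hi]); gr[gr<8]=0; k=gr.argmax(); gr[:max(0,k-3)]=0; gr[k+4:]=0
        A.append(ray(Z,lo+.5+(gr*np.arange(len(gr))).sum()/gr.sum(),v,.038))
L=np.array(L);Rr=np.array(Rr)
a=np.polyfit(L[:,0],L[:,1],1);b=np.polyfit(Rr[:,0],Rr[:,1],1)
print(a,b,np.degrees(np.arctan([a[0],b[0]])), 'at .48',np.polyval(a,.48),np.polyval(b,.48),'at .58',np.polyval(a,.58),np.polyval(b,.58))
for u in (308,312,316,320,324): print(u,'mouth',g[180:196,u].astype(int).tolist(),'stop',g[240:275,u].astype(int).tolist())
for v in (185,187,189): print(v,ray(Z,313,v,.0363), ray(Z,313,v,.026))
S=[ray(Z,u,v,.020) for (u,v) in [(289.6,203.3),(339.3,201.5),(295.6,283.5),(341.2,281.8)]]; print(np.array(S),np.mean(S,0))
for v in (246,248,250): print(v,ray(Z,319,v,.048),ray(Z,319,v,.038))
E
python3 m.py
```

```text
[0.0697 0.3233] [0.0771 0.3541] [3.9855 4.4063] at .48 0.35671942048787925 0.3910794651514634 at .58 0.3636867160205346 0.3987851058667523
308 mouth [122, 121, 122, 120, 109, 78, 52, 60, 72, 74, 73, 74, 78, 82, 86, 90] stop [165, 166, 161, 144, 119, 109, 126, 132, 124, 110, 85, 71, 72, 75, 76, 75, 75, 76, 75, 76, 75, 75, 74, 74, 72, 74, 104, 144, 161, 165, 164, 164, 164, 163, 163]
312 mouth [113, 116, 118, 108, 76, 41, 42, 61, 75, 80, 80, 81, 85, 89, 93, 93] stop [167, 166, 161, 143, 130, 130, 131, 119, 93, 70, 56, 61, 72, 74, 76, 76, 76, 76, 76, 77, 75, 74, 75, 73, 74, 78, 108, 145, 161, 162, 161, 161, 161, 161, 160]
316 mouth [104, 98, 96, 89, 63, 39, 68, 111, 137, 136, 112, 93, 90, 93, 95, 93] stop [163, 163, 162, 161, 162, 163, 158, 132, 86, 43, 39, 60, 72, 75, 75, 76, 75, 75, 75, 75, 74, 76, 75, 74, 73, 84, 114, 147, 159, 161, 159, 160, 160, 160, 159]
320 mouth [108, 105, 97, 73, 41, 32, 48, 73, 86, 90, 92, 93, 93, 95, 94, 93] stop [164, 163, 165, 163, 164, 164, 154, 122, 73, 38, 43, 63, 73, 75, 76, 75, 76, 75, 76, 76, 76, 75, 75, 74, 74, 85, 115, 147, 160, 161, 161, 160, 160, 160, 160]
324 mouth [113, 109, 99, 70, 37, 28, 36, 44, 61, 79, 88, 92, 92, 93, 95, 94] stop [164, 163, 163, 164, 164, 164, 154, 117, 68, 39, 51, 67, 74, 76, 76, 76, 76, 75, 76, 75, 77, 76, 75, 74, 75, 93, 124, 151, 159, 160, 160, 160, 159, 158, 159]
185 [0.4448 0.3712 0.0363] [0.4474 0.3711 0.026 ]
187 [0.4472 0.3712 0.0363] [0.45   0.3711 0.026 ]
189 [0.4497 0.3713 0.0363] [0.4525 0.3712 0.026 ]
[[0.4738 0.3423 0.02  ]
 [0.4692 0.4046 0.02  ]
 [0.5893 0.3513 0.02  ]
 [0.5844 0.4137 0.02  ]] [0.5292 0.378  0.02  ]
246 [0.5177 0.3808 0.048 ] [0.5227 0.381  0.038 ]
248 [0.5204 0.3809 0.048 ] [0.5254 0.3811 0.038 ]
250 [0.5231 0.381  0.048 ] [0.5282 0.3812 0.038 ]
```

The rail yaw is about 4.35° and its centre line passes through (0.48, 0.3739). The mouth is at x≈0.448–0.454 and the stop face at about x≈0.52. Next is the carriage.

```bash
python3 - <<'E'
from z import *
np.set_printoptions(precision=3,suppress=True,linewidth=180)
Z=ld('top0');
for n,u,v,h in [('block',389,238,.051),('knob',376.5,241,.046)]: print(n,ray(Z,u,v,h))
from h import delta
delta([0.375,-0.125,0.256],100)
E
```

```text
block [ 0.386 -0.126  0.051]
knob [ 0.376 -0.085  0.046]
shift [-0.5    -0.0741  0.0003] rot [-0.0003  0.0004 -0.1412] | now [0.4324 0.3772 0.2561] yaw 91.90888876666966 q [ 0.5107  0.1786  1.6099 -0.0003  1.3535 -1.0934]
```

```bash
python3 -m pendant '[[[-0.02,-0.003,0,0,0,0,-1],[-0.04,-0.006,0,0,0,0,-1],[-0.045,-0.007,0,0,0,0,-1],[-0.045,-0.007,0,0,0,0,-1],[-0.045,-0.007,0,0,0,0,-1],[-0.045,-0.007,0,0,0,0,-1],[-0.045,-0.007,0,0,0,0,-1],[-0.045,-0.007,0,0,0,0,-1],[-0.045,-0.007,0,0,0,0,-1],[-0.045,-0.007,0,0,0,0,-1]]]'
python3 -m pendant '[[[-0.045,-0.007,0,0,0,0,-1],[-0.035,-0.004,0,0,0,-0.07,-1],[0,0,0,0,0,-0.07,-1],[0,0,0,0,0,0,-1]]]'
python3 - <<'E'
from h import *
p0,r,o=pose(); print(p0)
p,d,c,f=cam('wrist'); save('w2',p); np.savez('pics/w2.npz',p=p,d=d,T=c['camera_from_world'],f=f,cx=c['cx'],cy=c['cy'])
E
```

```text
time_s: 2.2
eef_pos: [0.3811, -0.0455, 0.2566]
eef_rot: [0.001, 0.695, 0.719, 0.0]
wrist_force: [0.8, 0.1, 0.2]
opening: 1.003
time_s: 2.6
eef_pos: [0.3732, -0.1253, 0.2563]
eef_rot: [-0.0, 0.644, 0.765, -0.0]
wrist_force: [-0.6, 0.3, -0.1]
opening: 1.0
[ 0.3732 -0.1253  0.2563]
```

View pics/w2.png

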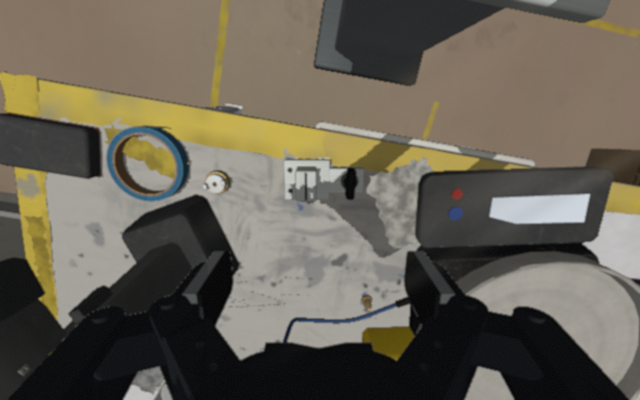

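The carriage is at about (307,180) with its knob at (350,182). The nozzle is at (366,299) and the air cap at (216,183), both clear of the grasp. I'll zoom in.

```bash
python3 - <<'E'
from z import *
np.set_printoptions(precision=3,suppress=True,linewidth=180)
crop('w2',275,375,145,215,8,'w2c')
P=pw(ld('w2'))
for v in range(155,208,3): print(v,' '.join('%3d'%(1000*P[v,u,2]) for u in range(278,366,3)))
E
```

```text
155   0   1   0  -1  -1   0   2   0   0   0   0  -1   0   0   0  -1   0   0   1  -1   0   0   0   0   0   1   0   0   0   0
158   0   0   0   8  10   8   2   0   0   0   0  -1   0   0   7   7   8   9   0  -1  -1   0   1   0   0   0   0   0   0   0
161   1   1  20  21  20  21  19  20  21  20  21  22  19  19  20  21  20  19   0  -2   0   0   0   0   0   1   0   0   0   0
164   0  -1  20  21  19  20  21  20  20  21  20  19  21  20  19  20  20  20   0   0   0   0   1   1   0   0   0   0   0   0
167   0   0  20  19  20  22  21  31  31  31  30  31  30  20  19  19  21  20  15  15  15  13  15  14  31  15  15  14  14  -1
170   0   0  20  21  20  20  46  48  48  48  47  49  47  21  20  20  20  20  21  20  20  20  19  35  43  43  20  20  21   0
173   0   1  21  20  20  20  49  50  51  51  49  51  50  19  21  21  19  20  21  21  20  22  20  38  44  45  42  20  21   0
176   0   1  19  19  19  20  50  51  50  50  51  50  51  18  20  18  20  21  20  20  20  18  26  40  45  44  25  21  21   1
179   0   2  20  20  21  21  50  51  50  51  49  50  51  21  19  19  20  21  21  19  21  24  30  43  45  46 
[... 431 characters left out ...]
  50  50  50  19  20  20  20  20  20  21  19  19  20  45  45  44  20  19  20  -1
194   0   1   0  20  22  20  49  50  50  50  51  51  50  20  20  21  21  19   0   0   0   1   0  44  45  44   0   0   0   0
197   0   0   0  20  21  20  50  50  50  50  50  51  51  20  20  19  19  19   0   0   0   0   1  45  45  46   0   1   1   0
200   0   0   2   1   0   0  50  50  50  50  51  51  50   0   0   0   0   0   0   0   0   0   0   0   0   1  -1   0   0   0
203   1   1   0   1   0   0   0   0   0   0   0   0   0   1   1   0   0  -1   0   1   0   0   0   0   0   0   0   1   0   0
206   0   1   1   0   0   0   1   0  -1   0   0  -1   0   0   0   0   0   0   0   1   0   0   0   0   0   0   0   0   1   0
```

View pics/w2c.png

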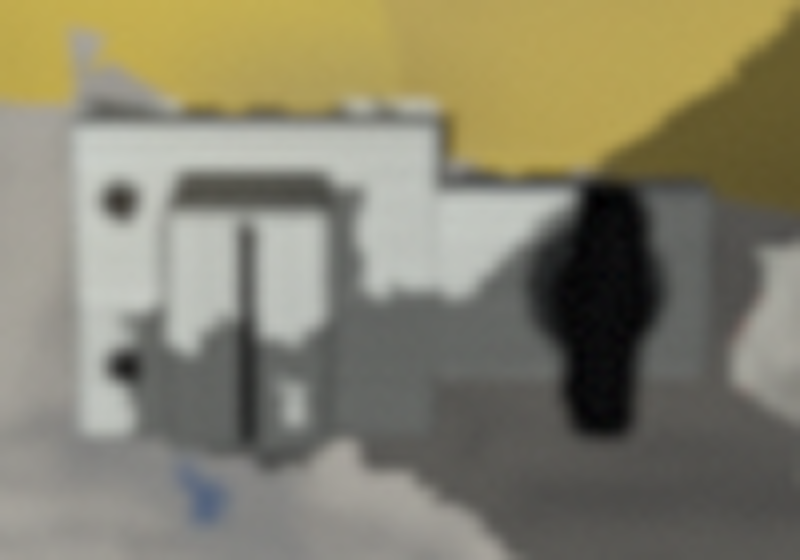

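```bash
cat > m2.py <<'E'
from z import *
np.set_printoptions(precision=4,suppress=True,linewidth=180)
P=pw(ld('w2'))[150:206,275:367]; Q=P.reshape(-1,3)
for n,lo,hi,u in [('block',.0475,.056,(0,50)),('body',.0165,.0245,(0,57)),('knob',.0405,.0475,(60,92))]:
    S=P[:,u[0]:u[1]]; S=S[(S[...,2]>lo)&(S[...,2]<hi)]
    r=cv2.minAreaRect((S[:,:2]*1000).astype(np.float32)); print(n,len(S),r, S.mean(0))
E
python3 m2.py; python3 -c "
from h import *
print(pose()[0:1], ctrl.get_obs()['q']); delta([0.383,-0.13,0.256],100)"
```

```text
block 650 ((384.3987121582031, -137.84169006347656), (35.05033874511719, 23.817302703857422), 9.843440055847168) [ 0.3841 -0.1375  0.0504]
body 1158 ((384.88916015625, -136.5010986328125), (50.40671157836914, 58.240638732910156), 9.777610778808594) [ 0.3811 -0.1362  0.0205]
knob 263 ((375.7220764160156, -86.58332824707031), (35.04393005371094, 10.047874450683594), 7.384693145751953) [ 0.3753 -0.0869  0.045 ]
(array([ 0.3734, -0.1245,  0.2562]),) [-0.6259 -0.2568  2.0298  0.0001  1.3687 -2.3687]
shift [-0.0071  0.0086  0.0002] rot [-0.0001 -0.0001 -0.0025] | now [ 0.3734 -0.1245  0.2562] yaw 99.85517938858993 q [-0.6259 -0.2568  2.0298  0.0001  1.3687 -2.3687]
```

Carriage: yaw 9.8°, grip block at (0.3844, −0.1377), knob bar at (0.3757, −0.0866) and nearly loose. I'll move over it and pre-shape the gripper to about 50 mm.

```bash
python3 -c "
from h import *
delta([0.3844,-0.1377,0.05],99.8)"
python3 -m pendant '[[[-0.0074,0.0066,0.01,0,0,0,-0.2],[-0.0074,0.0066,0.01,0,0,0,-0.2],[0,0,0.02,0,0,0,-0.2],[0,0,0.03,0,0,0,-0.2],[0,0,0.03,0,0,0,-0.2],[0,0,0,0,0,0,-0.2]]]'
python3 -c "
from h import *
delta([0.3844,-0.1377,0.05],99.8)"
```

```text
shift [-0.0149  0.0086  0.2062] rot [-0.0001 -0.0001  0.001 ] | now [ 0.3734 -0.1245  0.2562] yaw 99.85517938858993 q [-0.6259 -0.2568  2.0298  0.0001  1.3687 -2.3687]
time_s: 3.25
eef_pos: [0.3868, -0.1338, 0.1529]
eef_rot: [-0.004, 0.643, 0.766, -0.0]
wrist_force: [-0.0, 0.1, 0.2]
opening: 0.596
shift [-0.004  -0.0025  0.1029] rot [-0.0055 -0.0056  0.0041] | now [ 0.3868 -0.1338  0.1529] yaw 100.03628340203194 q [-0.6249 -0.0677  2.0956 -0.      1.1215 -2.3709]
```

```bash

python3 -m pendant '[[[-0.0015,-0.002,0.025,0,0,0,-0.2],[0,-0.002,0.025,0,0,0,-0.2],[0,0,0.015,0,0,0,-0.2],[0,0,0,0,0,0,-0.2],[0,0,0,0,0,0,-0.2]]]'
python3 -c "
from h import *
delta([0.3844,-0.1377,0.05],99.8)"
```

```text
time_s: 3.75
eef_pos: [0.3864, -0.1388, 0.0926]
eef_rot: [0.001, 0.642, 0.766, 0.0]
wrist_force: [-0.2, 0.2, 0.2]
opening: 0.602
shift [ 0.0014 -0.0018  0.0426] rot [0.0009 0.0009 0.0044] | now [ 0.3864 -0.1388  0.0926] yaw 100.05323576427878 q [-0.6359  0.0457  2.1347  0.      0.9599 -2.3822]
```

```bash

python3 -m pendant '[[[0.0014,-0.0018,0.015,0,0,0.004,-0.2],[0,0,0.015,0,0,0,-0.2],[0,0,0.0125,0,0,0,-0.2],[0,0,0,0,0,0,-0.2],[0,0,0,0,0,0,-0.2]]]'
python3 - <<'E'
from h import *
delta([0.3844,-0.1377,0.05],99.8)
p,d,c,f=cam('wrist'); save('w3',p)
E
```

```text
time_s: 4.25
eef_pos: [0.3844, -0.1381, 0.05]
eef_rot: [0.001, 0.644, 0.765, 0.0]
wrist_force: [-0.0, -0.5, -0.1]
opening: 0.6
shift [0.0004 0.0001 0.    ] rot [0.0012 0.0012 0.0002] | now [ 0.3844 -0.1381  0.05  ] yaw 99.81358862871343 q [-0.6375  0.1377  2.153  -0.      0.8492 -2.3795]
```

View pics/w3.png

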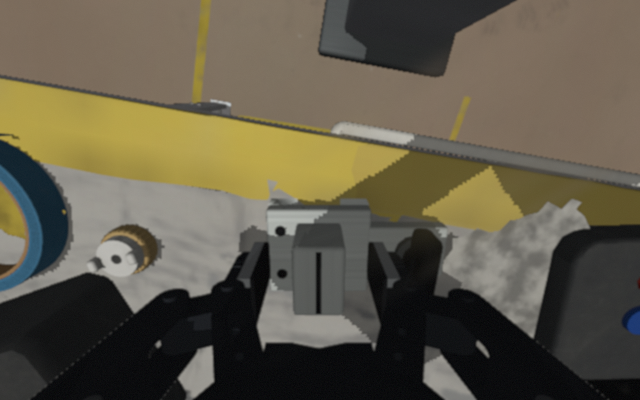

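The fingers straddle the block (293–344) symmetrically, at 265 and 370. The knob at (425,255) is clear. Closing now.

```bash

python3 -m pendant '[[[0,0,0,0,0,0,1],[0,0,0,0,0,0,1],[0,0,0,0,0,0,1],[0,0,0,0,0,0,1],[0,0,0,0,0,0,1],[0,0,0,0,0,0,1]]]'
python3 -m pendant '[[[0,0,-0.005,0,0,0,1],[0,0,-0.01,0,0,0,1],[0,0,-0.02,0,0,0,1],[0,0,0,0,0,0,1]]]'
python3 - <<'E'
from h import *
delta([0.3844,-0.1377,0.05],99.8)
p,d,c,f=cam('wrist'); save('w4',p)
E
```

```text
time_s: 4.9
eef_pos: [0.3842, -0.1381, 0.0498]
eef_rot: [0.001, 0.644, 0.765, 0.0]
wrist_force: [-1.0, 0.4, 6.9]
opening: 0.271
time_s: 5.3
eef_pos: [0.385, -0.1387, 0.0861]
eef_rot: [0.002, 0.644, 0.765, 0.0]
wrist_force: [0.9, -0.7, -3.6]
opening: 0.27
shift [ 0.0012 -0.0005  0.0361] rot [0.0032 0.0034 0.0003] | now [ 0.385  -0.1387  0.0861] yaw 99.81647875312542 q [-0.6377  0.0546  2.1428  0.      0.9395 -2.3798]
```

View pics/w4.png

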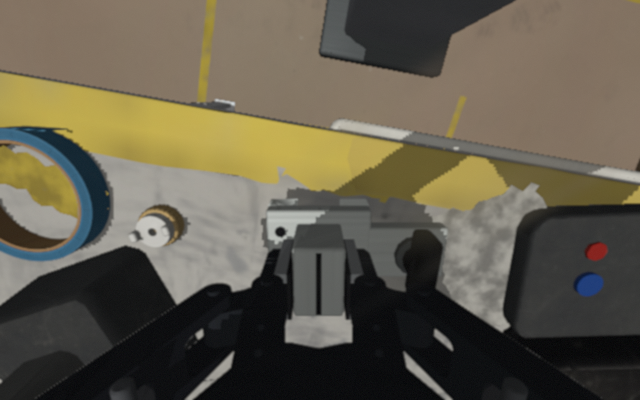

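The carriage is held (opening 0.27, about 3.6 N of weight). I'll lift it high and cross over.

```bash

python3 -m pendant '[[[0,0,-0.02,0,0,0,1],[0,0,-0.035,0,0,0,1],[0,0,-0.04,0,0,0,1],[0,0,-0.03,0,0,0,1],[0,0,0,0,0,0,1]]]'
python3 - <<'E'
from h import *
p,d,c,f=cam('wrist'); save('w5',p); P=pts(d,c,f); z=pose()[0][2]
for (u0,u1,v0,v1) in [(270,285,215,225),(295,340,215,222),(300,315,250,270),(325,340,250,270),(418,432,235,260)]:
    q=P[v0:v1,u0:u1,2]; print((u0,v0),(z-np.median(q)))
delta([0.404,0.3681,z],94.35)
E
```

```text
time_s: 5.85
eef_pos: [0.3856, -0.1391, 0.2123]
eef_rot: [0.004, 0.644, 0.765, 0.0]
wrist_force: [-0.0, -0.3, -3.5]
opening: 0.268
(270, 215) 0.026505183804914373
(295, 215) 0.026739122387484354
(300, 250) -0.00333180442387912
(325, 250) -0.0031970087767336786
(418, 235) 0.004551427137555408
shift [ 0.4956  0.1057 -0.0011] rot [0.0028 0.0027 0.0953] | now [ 0.3844 -0.1383  0.2098] yaw 99.8114494700217 q [-0.6379 -0.1652  2.0537 -0.      1.2492 -2.3799]
```

View pics/w5.png

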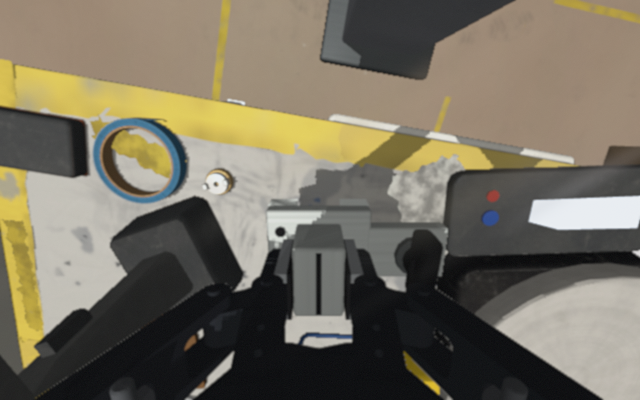

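```bash

python3 -m pendant '[[[0.015,0.003,0,0,0,0,1],[0.03,0.006,0,0,0,0,1],[0.04,0.009,0,0,0,0,1],[0.045,0.01,0,0,0,0,1],[0.045,0.01,0,0,0,0,1],[0.045,0.01,0,0,0,0,1],[0.045,0.01,0,0,0,0,1],[0.045,0.01,0,0,0,0,1],[0.045,0.01,0,0,0,0,1],[0.04,0.009,0,0,0,0,1]]]'
python3 -m pendant '[[[0.04,0.008,0,0,0,0,1],[0.03,0.006,0,0,0,0,1],[0.02,0.0035,0,0,0,0.03,1],[0.01,0.001,0,0,0,0.04,1],[0,0,0,0,0,0.025,1],[0,0,0,0,0,0,1],[0,0,0,0,0,0,1]]]'
python3 - <<'E'
from h import *
delta([0.404,0.3681,.14],94.35)
E
```

```text
time_s: 6.9
eef_pos: [0.4001, 0.2682, 0.2057]
eef_rot: [-0.001, 0.644, 0.765, -0.002]
wrist_force: [0.5, -0.5, -2.8]
opening: 0.269
time_s: 7.6
eef_pos: [0.403, 0.3671, 0.2075]
eef_rot: [-0.0, 0.68, 0.734, -0.001]
wrist_force: [1.0, -0.5, -3.8]
opening: 0.267
shift [0.001  0.0012 0.0674] rot [-0.002   0.0012  0.0003] | now [0.403  0.3671 0.2075] yaw 94.36878925728958 q [ 0.5211  0.1653  1.7283 -0.0002  1.2504 -1.1258]
```

```bash

python3 -m pendant '[[[0.001,0.001,0.015,0,0,0,1],[0,0,0.03,0,0,0,1],[0,0,0.025,0,0,0,1],[0,0,0.012,0,0,0,1],[0,0,0,0,0,0,1],[0,0,0,0,0,0,1]]]'
python3 - <<'E'
from h import *
delta([0.404,0.3681,.0768],94.35)
for n in ('wrist','top','side'):
    p,d,c,f=cam(n); save(n+'6',p); np.savez('pics/'+n+'6.npz',p=p,d=d,T=c['camera_from_world'],f=f,cx=c['cx'],cy=c['cy'])
from z import *
crop('top6',200,290,150,250,6,'t6'); crop('side6',240,400,100,200,5,'s6')
E
```

```text
time_s: 8.2
eef_pos: [0.4048, 0.3692, 0.1272]
eef_rot: [0.0, 0.68, 0.733, 0.0]
wrist_force: [0.8, 0.7, -2.2]
opening: 0.272
shift [-0.001  -0.0009  0.0504] rot [ 0.0006 -0.0002  0.    ] | now [0.4048 0.3692 0.1272] yaw 94.35154560944609 q [ 0.5227  0.274   1.7785 -0.      1.0884 -1.124 ]
```

View pics/wrist6.png

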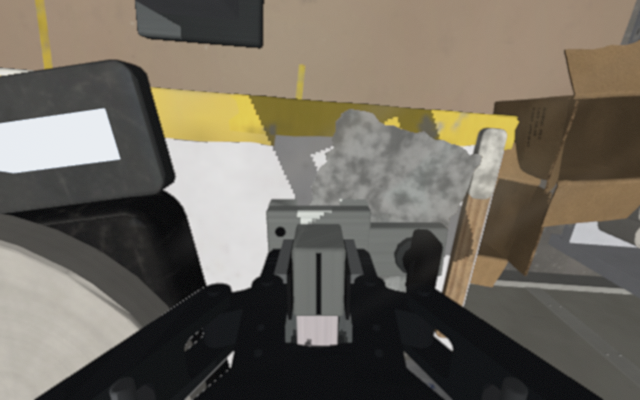

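View pics/t6.png

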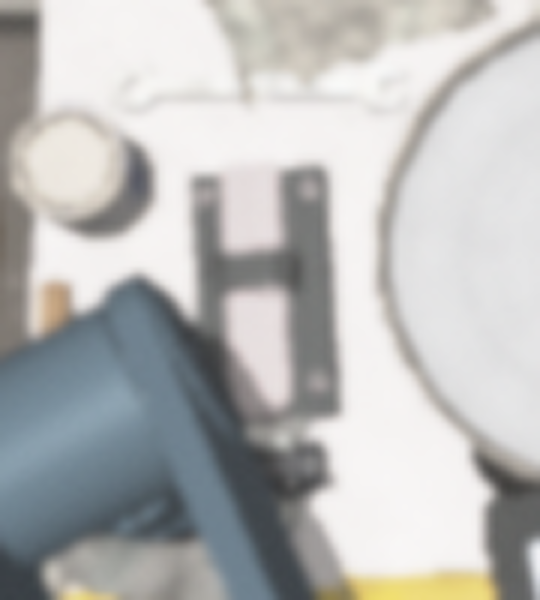

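View pics/s6.png

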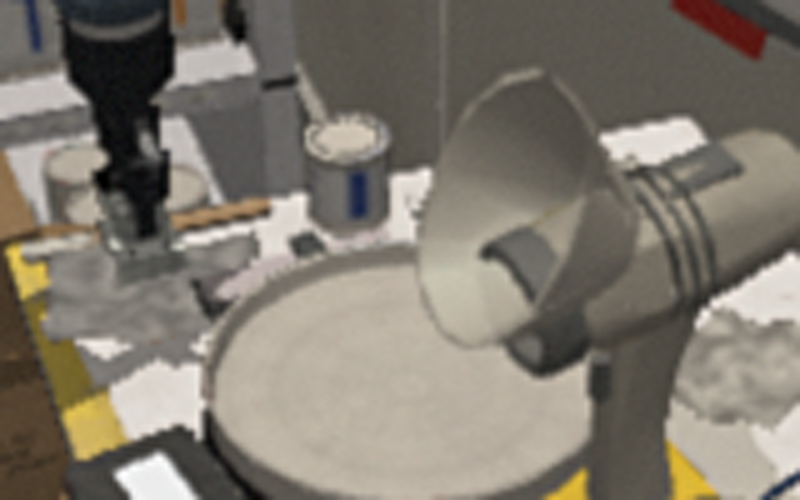

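The wrist view shows the rail through the jaws at (297–340, 318–345), beyond the block. It looks centred on the block, so I'll measure that.

```bash
python3 - <<'E'
from z import *
np.set_printoptions(precision=4,suppress=True,linewidth=180)
Z=ld('wrist6');g=cv2.cvtColor(Z['p'],cv2.COLOR_RGB2GRAY);P=pw(Z)
for v in (308,322,328,334,340): print(v,g[v,288:350].tolist(), [P[v,u].round(4).tolist() for u in (300,318,334)])
Zt=ld('top6');g=cv2.cvtColor(Zt['p'],cv2.COLOR_RGB2GRAY)
for v in (200,203,206,209): print(v,g[v,228:262].tolist())
E
```

```text
308 [24, 25, 21, 22, 41, 74, 101, 111, 114, 115, 115, 114, 114, 114, 114, 114, 113, 114, 112, 110, 112, 112, 112, 113, 114, 113, 110, 92, 58, 24, 14, 18, 44, 81, 108, 116, 116, 115, 115, 115, 115, 115, 115, 114, 114, 114, 114, 115, 115, 115, 115, 114, 114, 109, 102, 83, 52, 26, 23, 26, 28, 25] [[0.4196, 0.362, 0.1278], [0.4182, 0.3703, 0.1287], [0.418, 0.3777, 0.1282]]
322 [89, 88, 89, 87, 86, 85, 84, 94, 125, 162, 182, 187, 187, 189, 190, 189, 184, 185, 184, 186, 185, 186, 186, 187, 187, 186, 185, 184, 183, 184, 184, 186, 187, 187, 188, 186, 183, 181, 182, 182, 185, 185, 185, 184, 187, 189, 188, 187, 176, 143, 92, 73, 84, 87, 87, 84, 85, 87, 88, 90, 89, 87] [[0.503, 0.3616, 0.0375], [0.5013, 0.3766, 0.0381], [0.5009, 0.3901, 0.0374]]
328 [88, 88, 88, 89, 85, 81, 80, 88, 115, 155, 179, 187, 188, 189, 191, 189, 186, 185, 184, 186, 186, 185, 187, 187, 188, 187, 185, 184, 182, 183, 185, 185, 187, 188, 188, 186, 183, 181, 181, 183, 184, 185, 185, 184, 186, 188, 189, 187, 171, 133, 88, 80, 85, 83, 82, 84, 85, 87, 88, 89, 88, 89] [[0.5089, 0.3619, 0.0377], [0.5089, 0.3772, 0.0364], [0.5068
[... 746 characters left out ...]
 0.3918, 0.0375]]
200 [118, 166, 212, 223, 198, 151, 124, 119, 131, 167, 202, 219, 223, 223, 223, 223, 222, 222, 215, 186, 147, 124, 118, 120, 121, 121, 125, 162, 218, 238, 242, 243, 243, 242]
203 [81, 77, 102, 132, 141, 130, 121, 118, 128, 160, 200, 220, 224, 224, 225, 225, 226, 225, 218, 187, 148, 125, 121, 120, 120, 121, 123, 155, 213, 237, 242, 243, 243, 243]
206 [103, 87, 73, 65, 68, 75, 82, 87, 102, 140, 190, 217, 224, 225, 225, 225, 226, 225, 219, 192, 152, 127, 120, 119, 120, 120, 121, 146, 203, 233, 241, 242, 243, 243]
209 [112, 106, 97, 85, 73, 66, 64, 66, 76, 95, 128, 166, 199, 220, 225, 225, 225, 225, 221, 202, 163, 131, 120, 120, 120, 120, 119, 136, 187, 228, 240, 243, 243, 243]
```

The rail centre is at column 317.0 and the block at 318.15, so the rail is about 1 mm towards −y. That matches the line fit. I'll correct for it and descend.

```bash

python3 -m pendant '[[[-0.001,-0.001,0.01,0,0,0,1],[0,0,0.02,0,0,0,1],[0,0,0.015,0,0,0,1],[0,0,0.005,0,0,0,1],[0,0,0,0,0,0,1],[0,0,0,0,0,0,1]]]'
python3 - <<'E'
from h import *
delta([0.404,0.3681,.0768],94.35)
p,d,c,f=cam('wrist'); save('w7',p); np.savez('pics/w7.npz',p=p,d=d,T=c['camera_from_world'],f=f,cx=c['cx'],cy=c['cy'])
delta([0.404,0.3681,.0768],94.35); print(ctrl.get_obs()['wrist_force'])
P=pts(d,c,f); print([np.median(P[v0:v1,u0:u1,2]) for (u0,u1,v0,v1) in [(270,285,215,225),(295,340,215,222),(300,315,250,270),(325,340,250,270)]])
E
```

```text
time_s: 8.95
eef_pos: [0.4037, 0.3683, 0.0771]
eef_rot: [0.0, 0.68, 0.734, 0.0]
wrist_force: [-0.4, 0.3, -2.9]
opening: 0.266
shift [-0.0002  0.0002  0.0003] rot [ 0.0005 -0.0002  0.0003] | now [0.4037 0.3683 0.0771] yaw 94.36903698418179 q [ 0.5223  0.3504  1.8016  0.      0.9891 -1.1248]
shift [-0.0003 -0.      0.0006] rot [ 0.0011 -0.0005  0.0003] | now [0.404  0.3684 0.0774] yaw 94.36681228551798 q [ 0.5223  0.35    1.8014  0.      0.989  -1.1248]
[ 0.0246  0.1768 -3.0796]
[np.float64(0.04803199114932111), np.float64(0.04795230638758363), np.float64(0.07789204955189119), np.float64(0.07794706444795343)]
```

View pics/w7.png

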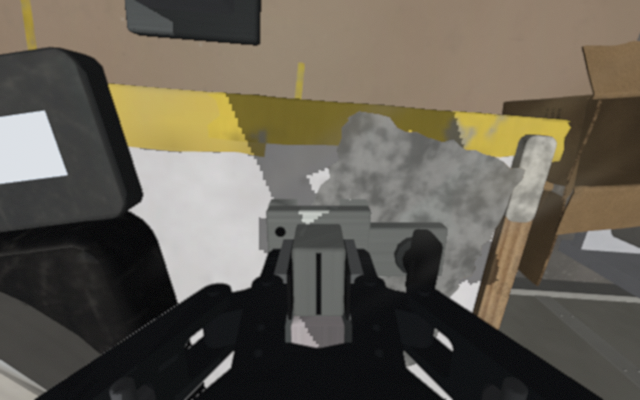

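The carriage is at the right height (body top 48 mm) and aligned. I'll advance in small steps.

```bash

python3 -m pendant '[[[-0.0003,0.005,0.0003,0,0,0,1],[0,0.005,0,0,0,0,1],[0,0.005,0,0,0,0,1],[0,0,0,0,0,0,1]]]'
python3 -m pendant '[[[0,0.003,0,0,0,0,1],[0,0.003,0,0,0,0,1],[0,0.003,0,0,0,0,1],[0,0,0,0,0,0,1]]]'
python3 -m pendant '[[[0,0.003,0,0,0,0,1],[0,0.003,0,0,0,0,1],[0,0,0,0,0,0,1]]]'
python3 -c "
from h import *
delta([0.404,0.3681,.0768],94.35)"
```

```text
time_s: 9.4
eef_pos: [0.4197, 0.3691, 0.0769]
eef_rot: [0.0, 0.68, 0.733, 0.001]
wrist_force: [0.2, 0.5, -3.4]
opening: 0.264
time_s: 9.8
eef_pos: [0.4279, 0.3697, 0.0766]
eef_rot: [0.0, 0.68, 0.733, 0.0]
wrist_force: [0.8, 0.5, -2.4]
opening: 0.267
time_s: 10.1
eef_pos: [0.4339, 0.3702, 0.0766]
eef_rot: [0.0, 0.68, 0.733, 0.0]
wrist_force: [0.5, 0.7, -2.8]
opening: 0.271
shift [ 0.0002 -0.0299 -0.0002] rot [ 0.0004 -0.0002  0.0001] | now [0.4339 0.3702 0.0766] yaw 94.3554024446782 q [ 0.4983  0.3953  1.7394 -0.0001  1.0063 -1.1485]
```

```bash

python3 -m pendant '[[[0,0.003,0,0,0,0,1],[0,0.003,0,0,0,0,1],[0,0,0,0,0,0,1]]]'
python3 -m pendant '[[[0,0.003,0,0,0,0,1],[0,0.003,0,0,0,0,1],[0,0,0,0,0,0,1]]]'
python3 -c "
from h import *
delta([0.4439,0.3712,.0768],94.35); print(ctrl.get_obs()['torque'])"
```

```text
time_s: 10.4
eef_pos: [0.4399, 0.3708, 0.0768]
eef_rot: [0.0, 0.68, 0.734, 0.0]
wrist_force: [-0.7, 1.0, -0.8]
opening: 0.271
time_s: 10.7
eef_pos: [0.4462, 0.3712, 0.0768]
eef_rot: [0.0, 0.68, 0.733, 0.001]
wrist_force: [-0.6, 0.6, 1.7]
opening: 0.274
shift [ 0.0002 -0.0023 -0.    ] rot [ 0.0013 -0.0004  0.0001] | now [0.4462 0.3712 0.0768] yaw 94.35781967051308 q [ 0.4896  0.4131  1.7133 -0.0001  1.0138 -1.1572]
[0.0362 0.0661 0.0207]
```

The upward force is growing, so the carriage is sitting slightly low on the rail. I'll raise it a bit and go on.

```bash

python3 -m pendant '[[[0,0,-0.0005,0,0,0,1],[0,0,0,0,0,0,1]]]'
python3 -m pendant '[[[0,0.003,-0.0002,0,0,0,1],[0,0.003,0,0,0,0,1],[0,0,0,0,0,0,1]]]'
python3 -c "
from h import *
delta([0.4539,0.3719,.0775],94.35); print(ctrl.get_obs()['torque'])"
```

```text
time_s: 10.9
eef_pos: [0.4457, 0.3709, 0.0768]
eef_rot: [0.0, 0.68, 0.733, 0.0]
wrist_force: [1.6, -0.1, -2.3]
opening: 0.272
time_s: 11.2
eef_pos: [0.4518, 0.3713, 0.077]
eef_rot: [0.0, 0.68, 0.733, 0.0]
wrist_force: [0.7, -0.1, -3.2]
opening: 0.271
shift [ 0.0004  0.0021 -0.0005] rot [0.0003 0.0001 0.    ] | now [0.4518 0.3713 0.077 ] yaw 94.35113458851936 q [ 0.4852  0.4216  1.7005 -0.0002  1.0193 -1.1614]
[-0.0127  0.0288  0.0282]
```

```bash

python3 -m pendant '[[[0.0003,0.004,0,0,0,0,1],[0,0.004,0,0,0,0,1],[0,0.004,0,0,0,0,1],[0,0,0,0,0,0,1]]]'
python3 -m pendant '[[[0,0.004,0,0,0,0,1],[0,0.004,0,0,0,0,1],[0,0.003,0,0,0,0,1],[0,0,0,0,0,0,1]]]'
python3 -c "
from h import *
delta([0.49,0.3746,.0772],94.35); print(ctrl.get_obs()['torque'])"
```

```text
time_s: 11.6
eef_pos: [0.4641, 0.3727, 0.0772]
eef_rot: [0.0, 0.68, 0.733, 0.0]
wrist_force: [-0.4, 0.3, -2.7]
opening: 0.268
time_s: 12.0
eef_pos: [0.4749, 0.3735, 0.0773]
eef_rot: [0.0, 0.68, 0.733, 0.0]
wrist_force: [0.2, 1.6, -2.3]
opening: 0.266
shift [-0.0001  0.0152  0.0001] rot [ 0.0006 -0.0002  0.    ] | now [0.4749 0.3735 0.0773] yaw 94.35012051668592 q [ 0.4703  0.4564  1.6486 -0.0001  1.036  -1.1763]
[-0.0192 -0.0097  0.062 ]
```

```bash

python3 -m pendant '[[[0,0.002,0,0,0,0,1],[0,0.002,0,0,0,0,1],[0,0.002,0,0,0,0,1],[0,0.002,0,0,0,0,1],[0,0,0,0,0,0,1]]]'
python3 -m pendant '[[[0,0.001,0,0,0,0,1],[0,0.001,0,0,0,0,1],[0,0.001,0,0,0,0,1],[0,0,0,0,0,0,1]]]'
python3 - <<'E'
from h import *
delta([0.5,0.3754,.0772],94.35); print(ctrl.get_obs()['torque'])
for n in ('wrist','top'):
    p,d,c,f=cam(n); save(n+'8',p); np.savez('pics/'+n+'8.npz',p=p,d=d,T=c['camera_from_world'],f=f,cx=c['cx'],cy=c['cy'])
E
```

```text
time_s: 12.5
eef_pos: [0.4825, 0.3741, 0.0773]
eef_rot: [0.0, 0.68, 0.733, 0.0]
wrist_force: [-0.5, 0.2, -3.6]
opening: 0.267
time_s: 12.9
eef_pos: [0.4854, 0.3744, 0.0772]
eef_rot: [0.0, 0.68, 0.734, 0.0]
wrist_force: [0.1, -0.1, -2.4]
opening: 0.271
shift [-0.0001  0.0147  0.    ] rot [ 0.0002 -0.0001  0.0002] | now [0.4854 0.3744 0.0772] yaw 94.36282122414636 q [ 0.4636  0.4728  1.6243 -0.      1.0443 -1.1833]
[-0.0348  0.0043  0.0045]
```

View pics/wrist8.png

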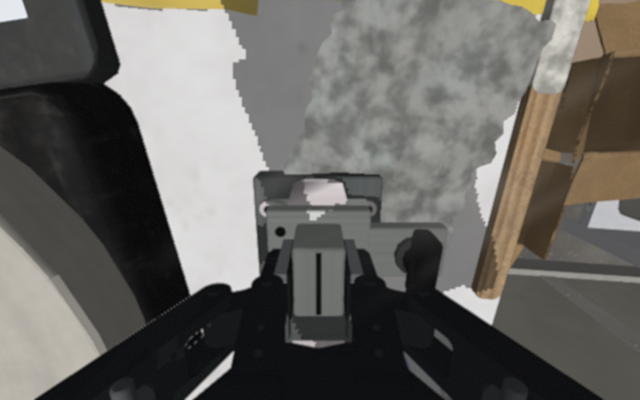

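The carriage is on the rail, and the rail mouth shows behind it at (325,190). I'll feel for the stop in small steps.

```bash

python3 -m pendant '[[[0,0.001,0,0,0,0,1],[0,0.001,0,0,0,0,1],[0,0.001,0,0,0,0,1],[0,0.001,0,0,0,0,1],[0,0,0,0,0,0,1]]]'
python3 -m pendant '[[[0,0.0006,0,0,0,0,1],[0,0.0006,0,0,0,0,1],[0,0.0006,0,0,0,0,1],[0,0,0,0,0,0,1]]]'
python3 -m pendant '[[[0,0.0006,0,0,0,0,1],[0,0.0006,0,0,0,0,1],[0,0.0006,0,0,0,0,1],[0,0,0,0,0,0,1]]]'
```

```text
time_s: 13.5
eef_pos: [0.4894, 0.3746, 0.0772]
eef_rot: [0.0, 0.68, 0.734, 0.0]
wrist_force: [-0.7, 0.3, -3.3]
opening: 0.267
time_s: 13.9
eef_pos: [0.4911, 0.3748, 0.0772]
eef_rot: [0.0, 0.68, 0.734, 0.0]
wrist_force: [0.6, 0.3, -2.7]
opening: 0.271
time_s: 14.3
eef_pos: [0.4929, 0.3749, 0.0772]
eef_rot: [0.0, 0.68, 0.734, 0.0]
wrist_force: [-0.7, -0.2, -3.5]
opening: 0.266
```

```bash

python3 -m pendant '[[[0,0.0005,0,0,0,0,1],[0,0.0005,0,0,0,0,1],[0,0,0,0,0,0,1]]]'
python3 -m pendant '[[[0,0.0005,0,0,0,0,1],[0,0.0005,0,0,0,0,1],[0,0,0,0,0,0,1]]]'
python3 -m pendant '[[[0,0.0005,0,0,0,0,1],[0,0.0005,0,0,0,0,1],[0,0,0,0,0,0,1]]]'
```

```text
time_s: 14.6
eef_pos: [0.4938, 0.375, 0.0772]
eef_rot: [0.0, 0.68, 0.734, 0.0]
wrist_force: [-0.6, -0.1, -4.1]
opening: 0.268
time_s: 14.9
eef_pos: [0.4949, 0.3751, 0.0772]
eef_rot: [0.0, 0.68, 0.734, 0.0]
wrist_force: [-0.2, 0.4, -2.7]
opening: 0.267
time_s: 15.2
eef_pos: [0.4958, 0.3751, 0.0772]
eef_rot: [-0.0, 0.68, 0.734, -0.0]
wrist_force: [-0.5, -0.5, -3.1]
opening: 0.268
```

```bash

python3 -m pendant '[[[0,0.0005,0,0,0,0,1],[0,0.0005,0,0,0,0,1],[0,0,0,0,0,0,1]]]'
python3 -m pendant '[[[0,0.0005,0,0,0,0,1],[0,0.0005,0,0,0,0,1],[0,0,0,0,0,0,1]]]'
python3 -m pendant '[[[0,0.0005,0,0,0,0,1],[0,0.0005,0,0,0,0,1],[0,0,0,0,0,0,1]]]'
```

```text
time_s: 15.5
eef_pos: [0.4969, 0.3752, 0.0772]
eef_rot: [0.0, 0.68, 0.733, 0.0]
wrist_force: [-0.3, 0.7, -2.8]
opening: 0.265
time_s: 15.8
eef_pos: [0.4978, 0.3753, 0.0772]
eef_rot: [0.0, 0.68, 0.734, 0.0]
wrist_force: [0.4, 0.1, -3.5]
opening: 0.27
time_s: 16.1
eef_pos: [0.4981, 0.3753, 0.077]
eef_rot: [-0.0, 0.68, 0.734, -0.001]
wrist_force: [-4.2, -0.1, -0.3]
opening: 0.266
```

Contact with the stop at TCP x≈0.498 (−4 N). One slight nudge to confirm it's home.

```bash

python3 -m pendant '[[[0,0.0003,0,0,0,0,1],[0,0,0,0,0,0,1],[0,0,0,0,0,0,1]]]'
python3 - <<'E'
from h import *
o=ctrl.get_obs(); print(o['eef_pos'],o['wrist_force'])
for n in ('wrist','top'):
    p,d,c,f=cam(n); save(n+'9',p); np.savez('pics/'+n+'9.npz',p=p,d=d,T=c['camera_from_world'],f=f,cx=c['cx'],cy=c['cy'])
from z import *
crop('top9',200,290,150,250,6,'t9')
E
```

```text
time_s: 16.4
eef_pos: [0.4982, 0.3753, 0.077]
eef_rot: [-0.0, 0.68, 0.734, -0.001]
wrist_force: [-5.4, -0.4, -0.5]
opening: 0.27
[0.4982 0.3753 0.077 ] [-5.4339 -0.3935 -0.4608]
```

View pics/t9.png

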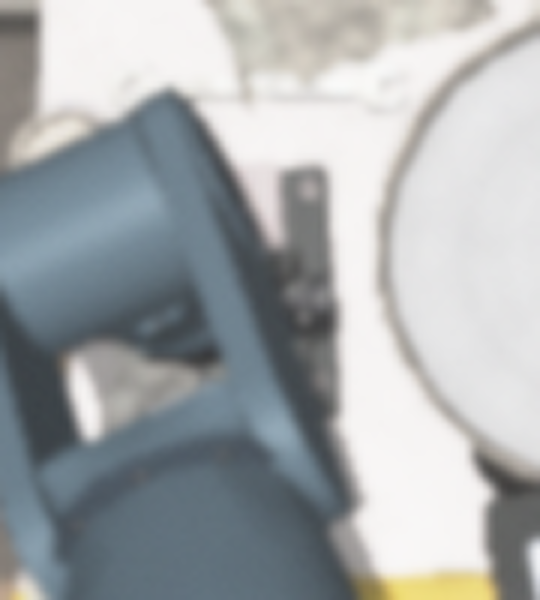

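The force rose to 5.4 N with no motion, so it's solidly against the stop. I'll release and lift to look.

```bash

python3 -m pendant '[[[0,0,0,0,0,0,-0.2],[0,0,0,0,0,0,-0.2],[0,0,0,0,0,0,-0.2],[0,0,0,0,0,0,-0.2],[0,0,0,0,0,0,-0.2]]]'
python3 -m pendant '[[[0,-0.0008,-0.005,0,0,0,-0.2],[0,0,-0.015,0,0,0,-0.2],[0,0,-0.03,0,0,0,-0.2],[0,0,-0.03,0,0,0,-0.2],[0,-0.01,-0.03,0,0,0,-0.2],[0,-0.02,-0.03,0,0,0,-0.2],[0,0,0,0,0,0,-0.2],[0,0,0,0,0,0,-0.2]]]'
python3 - <<'E'
from h import *
o=ctrl.get_obs(); print(o['eef_pos'],o['wrist_force'])
for n in ('wrist',):
    p,d,c,f=cam(n); save(n+'10',p); np.savez('pics/'+n+'10.npz',p=p,d=d,T=c['camera_from_world'],f=f,cx=c['cx'],cy=c['cy'])
E
```

```text
time_s: 17.0
eef_pos: [0.4994, 0.3754, 0.0774]
eef_rot: [0.0, 0.68, 0.733, 0.0]
wrist_force: [-0.0, 0.2, 0.2]
opening: 0.598
time_s: 17.8
eef_pos: [0.4688, 0.3735, 0.2193]
eef_rot: [0.001, 0.679, 0.734, 0.002]
wrist_force: [-0.3, 0.6, -0.9]
opening: 0.599
[0.4688 0.3735 0.2193] [-0.2936  0.6233 -0.8631]
```

View pics/wrist10.png

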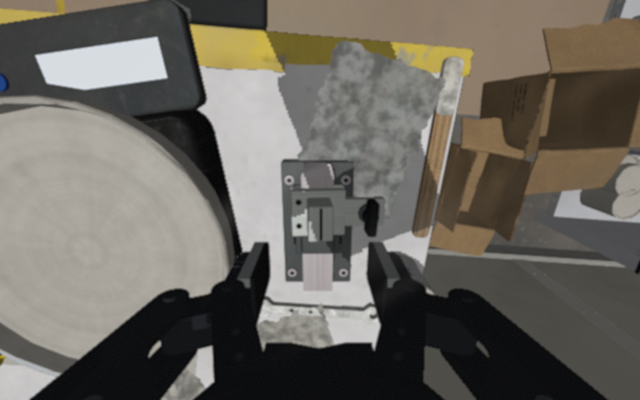

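The wrist view shows the carriage seated at about (318,218), with the stop right behind it at (320,243) and the knob at (370,218). I'll measure these.

```bash
python3 - <<'E'
from z import *
np.set_printoptions(precision=4,suppress=True,linewidth=180)
crop('wrist10',270,400,150,300,5,'w10c')
Z=ld('wrist10');A=pw(Z);g=cv2.cvtColor(Z['p'],cv2.COLOR_RGB2GRAY)
P=A[180:250,280:385]
for n,lo,hi,u in [('block',.0745,.083,(0,60)),('knob',.068,.0752,(74,105))]:
    S=P[:,u[0]:u[1]]; S=S[(S[...,2]>lo)&(S[...,2]<hi)]
    print(n,len(S),cv2.minAreaRect((S[:,:2]*1000).astype(np.float32)), S.mean(0))
for u in (298,300,302,336,338):
    print(u,g[190:256,u].tolist())
    print([int(1000*A[v,u,2]) for v in range(190,256)])
print(A[232,300],A[240,300],A[244,320])
E
python3 -c "
from h import *
delta([0.498,.375,.077],94.35)"
```

```text
block 905 ((498.36871337890625, 378.1965637207031), (36.0734748840332, 23.964445114135742), 5.448062896728516) [0.4975 0.3783 0.0782]
knob 294 ((494.38787841796875, 429.4722900390625), (33.895606994628906, 9.580162048339844), 1.749154806137085) [0.4938 0.4293 0.0694]
298 [76, 92, 104, 106, 105, 108, 110, 108, 102, 82, 49, 22, 11, 20, 52, 86, 104, 107, 108, 107, 107, 107, 107, 107, 122, 156, 183, 190, 187, 186, 188, 188, 176, 137, 80, 35, 28, 64, 124, 169, 188, 190, 190, 189, 183, 159, 117, 83, 76, 80, 78, 78, 76, 78, 77, 78, 78, 77, 78, 78, 78, 76, 74, 72, 76, 79]
[48, 50, 49, 50, 50, 50, 50, 49, 49, 51, 50, 50, 49, 50, 50, 49, 48, 50, 50, 50, 48, 49, 50, 49, 49, 50, 50, 51, 50, 49, 50, 51, 49, 49, 50, 49, 49, 50, 49, 48, 49, 48, 49, 50, 49, 50, 48, 47, 46, 48, 46, 46, 48, 46, 47, 48, 48, 47, 47, 47, 47, 46, 47, 48, 20, 19]
300 [75, 92, 104, 106, 106, 108, 110, 108, 105, 95, 75, 55, 45, 53, 77, 98, 106, 108, 108, 106, 107, 108, 107, 118, 143, 169, 186, 189, 186, 186, 188, 188, 179, 151, 107, 67, 61, 92, 141, 176, 188, 190, 189, 189, 183, 156, 108, 72, 63, 63, 65, 65, 66, 64, 65, 66, 
[... 1572 characters left out ...]
05, 104, 105, 107, 108, 104, 102, 101, 103, 103, 102, 101, 102, 103, 105, 101, 102, 104, 104, 105, 104, 104, 100, 83, 58, 41, 38, 39, 43, 41, 41, 40, 43, 43, 45, 45, 43, 45, 45, 45, 47, 53, 65, 76, 79]
[46, 47, 47, 46, 47, 46, 46, 46, 47, 46, 47, 46, 46, 48, 46, 46, 47, 46, 46, 46, 46, 46, 46, 46, 46, 48, 46, 46, 47, 47, 47, 47, 46, 46, 47, 46, 46, 46, 48, 45, 46, 47, 46, 46, 46, 45, 46, 47, 47, 49, 47, 46, 47, 49, 47, 46, 48, 48, 47, 47, 48, 47, 46, 46, 19, 19]
[0.5205 0.3587 0.0502] [0.5303 0.3592 0.049 ] [0.5332 0.3808 0.0492]
shift [-0.0004  0.0295  0.1408] rot [ 0.0011 -0.0003  0.0005] | now [0.4684 0.3731 0.2178] yaw 94.37718171639177 q [ 0.4746  0.2679  1.5828 -0.0001  1.2899 -1.1725]
```

View pics/w10c.png

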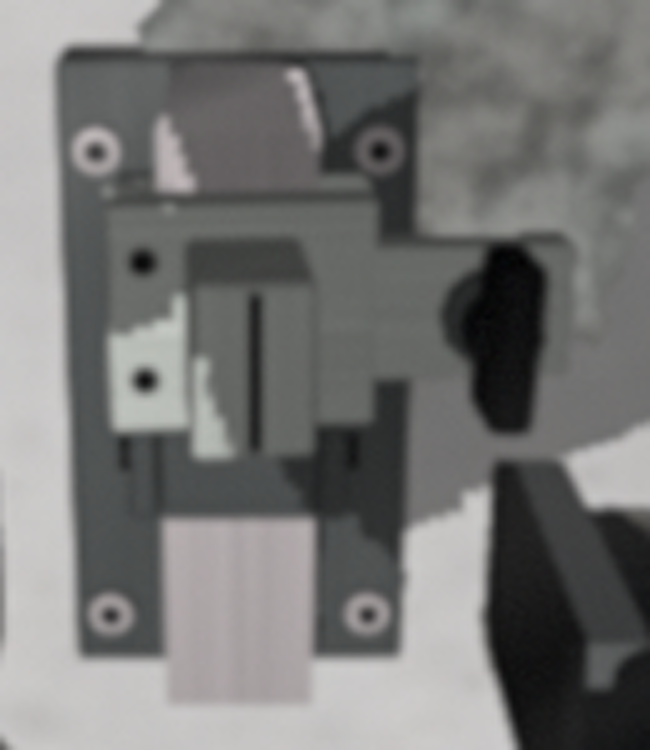

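The carriage is against the stop with no gap, but it has rolled a few degrees within its clearance, knob side down. I'll measure the roll properly.

```bash
cat > m3.py <<'E'
from z import *
import sys
np.set_printoptions(precision=4,suppress=True,linewidth=180)
def meas(name,hull=None):
    A=pw(ld(name)); y=np.radians(4.35); ex=np.array([np.cos(y),np.sin(y)]); ey=np.array([-np.sin(y),np.cos(y)])
    D=A[...,:2]-np.array([.498,.3752]); X=D@ex; Y=D@ey; H=A[...,2]
    def fit(m,n):
        M=np.c_[np.ones(m.sum()),X[m],Y[m]]; s,_,_,_=np.linalg.lstsq(M,H[m],rcond=None); e=H[m]-M@s
        print(n,m.sum(),'h0',s[0],'pitch(dz/dx) deg',np.degrees(s[1]),'roll(dz/dy) deg',np.degrees(s[2]),'rms',e.std())
    bl=(abs(X)<.014)&(abs(Y-.002)<.010)&(H>.07)&(H<.09); fit(bl,'block')
    bo=((abs(X)<.023)&(abs(Y)<.026)|(abs(X)<.01)&(Y>.02)&(Y<.038))&(H>.042)&(H<.056); fit(bo,'body+ear')
    k=(abs(X)<.03)&(Y>.035)&(Y<.075)&(H>.063)&(H<.08)
    q=np.c_[X[k],Y[k]].astype(np.float32)*1000; print('knob top, rail frame rel (.498,.3752):',cv2.minAreaRect(q),H[k].mean(),A[k].mean(0))
    k=(abs(X)<.03)&(abs(Y)<.025)&(H>.073)&(H<.085); q=np.c_[X[k],Y[k]].astype(np.float32)*1000; print('block top',cv2.minAreaRect(q))
    st=(X>.0285)&(X<.045)&(abs(Y)<.022)&(H>.042)&(H<.053); fit(st,'stop top')
meas(sys.argv[1])
E
python3 m3.py wrist10
```

```text
block 593 h0 0.07856180006346955 pitch(dz/dx) deg -0.0790924590849152 roll(dz/dy) deg -3.786283914545363 rms 0.0006524791691630972
body+ear 1445 h0 0.0486079723944489 pitch(dz/dx) deg -0.8024872989380072 roll(dz/dy) deg -4.253016995592222 rms 0.0011680216468344436
knob top, rail frame rel (.498,.3752): ((0.2891864776611328, 54.496925354003906), (10.409008026123047, 35.345760345458984), 86.75891876220703) 0.06869970705873153 [0.4932 0.4288 0.0687]
block top ((0.6170825958251953, 2.8960561752319336), (36.086700439453125, 24.144729614257812), 0.8820936679840088)
stop top 478 h0 0.04744961097263152 pitch(dz/dx) deg 0.3776763436015553 roll(dz/dy) deg 0.09376466195642458 rms 0.0007090864406769099
```

```bash
cat >> h.py <<'E'
def deltaR(p_t,yaw_deg,roll):
    """as delta, with a roll about tool y after the yaw"""
    p,r,o=pose(); y=np.radians(yaw_deg)
    Rt=R.from_matrix(np.array([[np.cos(y),np.sin(y),0],[np.sin(y),-np.cos(y),0],[0,0,-1]]))*R.from_rotvec([0,roll,0])
    print('shift',r.inv().apply(np.array(p_t)-p),'rot',(r.inv()*Rt).as_rotvec(),'| now',p,'F',o['wrist_force'],'open',o['opening'],'yaw',np.degrees(np.arctan2(*r.as_matrix()[[1,0],0])))
E
python3 -c "
from h import *
deltaR([.4941,.4298+.004,.0732+.06],91.1,-.07)
"
```

```text
shift [0.0585 0.0301 0.0846] rot [ 0.003  -0.0703  0.0571] | now [0.4684 0.3731 0.2178] F [ 0.1473 -0.3869  0.3411] open 0.601123689077506 yaw 94.37718171639177
```

```bash

python3 -m pendant '[[[0.015,0.008,0.015,0,0,0,0.3],[0.025,0.012,0.03,0,0,0,0.3],[0.0185,0.01,0.025,0,0,0,0.3],[0,0,0.015,0,-0.035,0.03,0.3],[0,0,0,0.003,-0.035,0.027,0.3],[0,0,0,0,0,0,0.3],[0,0,0,0,0,0,0.3]]]'
python3 -c "
from h import *
deltaR([.4941,.4298+.0042,.0732+.06],91.1,-.07); deltaR([.4941,.4298,.0732],91.1,-.07)
"
```

```text
time_s: 18.55
eef_pos: [0.4937, 0.4335, 0.1311]
eef_rot: [0.024, 0.7, 0.714, -0.025]
wrist_force: [0.1, 1.1, -0.4]
opening: 0.35
shift [ 0.0003  0.0004 -0.0021] rot [-0.0023 -0.      0.0009] | now [0.4937 0.4335 0.1311] F [ 0.1479  1.1171 -0.3642] open 0.34989493483368383 yaw 91.14951148729628
shift [0.0003 0.0005 0.0581] rot [-0.0023 -0.      0.0009] | now [0.4937 0.4335 0.1311] F [ 0.1479  1.1171 -0.3642] open 0.34989493483368383 yaw 91.14951148729628
```

```bash

python3 -m pendant '[[[0.0003,0.0005,0.015,0,0,0,0.3],[0,0,0.015,0,0,0,0.3],[0,0,0,0,0,0,0.3],[0,0,0,0,0,0,0.3]]]'
python3 - <<'E'
from h import *
deltaR([.4941,.4298,.0732],91.1,-.07)
p,d,c,f=cam('wrist'); save('w11',p); np.savez('pics/w11.npz',p=p,d=d,T=c['camera_from_world'],f=f,cx=c['cx'],cy=c['cy'])
E
```

```text
time_s: 18.95
eef_pos: [0.4938, 0.4312, 0.1011]
eef_rot: [0.024, 0.7, 0.713, -0.026]
wrist_force: [0.3, 0.7, 0.5]
opening: 0.351
shift [0.0005 0.0004 0.028 ] rot [-0.0029  0.0009 -0.0002] | now [0.4938 0.4312 0.1011] F [0.3313 0.6683 0.5312] open 0.3514562446308515 yaw 91.08618602237664
```

View pics/w11.png

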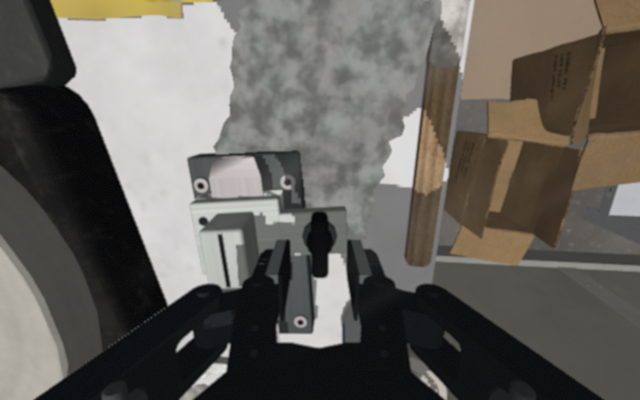

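The knob bar is at (319,240), upright and centred between the fingers (283 and 353). Descending.

```bash

python3 -m pendant '[[[0.0004,0.0004,0.01,0,0,0,0.3],[0,0,0.01,0,0,0,0.3],[0,0,0.008,0,0,0,0.3],[0,0,0,0,0,0,0.3]]]'
python3 -c "
from h import *
deltaR([.4941,.4298,.0732],91.1,-.07); print(ctrl.get_obs()['torque'])"
python3 -m pendant '[[[0,0,0,0,0,0,0.6],[0,0,0,0,0,0,0.7],[0,0,0,0,0,0,0.8],[0,0,0,0,0,0,0.9],[0,0,0,0,0,0,1],[0,0,0,0,0,0,1]]]'
python3 -c "
from h import *
deltaR([.4941,.4298,.0732],91.1,-.07); print(ctrl.get_obs()['torque'])"
```

```text
time_s: 19.4
eef_pos: [0.4936, 0.4295, 0.0721]
eef_rot: [0.024, 0.7, 0.713, -0.027]
wrist_force: [0.1, -0.1, 0.1]
opening: 0.348
shift [ 0.0002  0.0006 -0.0011] rot [-0.004   0.0018  0.0002] | now [0.4936 0.4295 0.0721] F [ 0.0804 -0.0698  0.0774] open 0.3476421100061767 yaw 91.10961203293179
[ 0.0348 -0.0276 -0.0055]
time_s: 20.0
eef_pos: [0.4951, 0.4304, 0.0751]
eef_rot: [0.025, 0.7, 0.713, -0.025]
wrist_force: [-0.6, -3.0, 5.5]
opening: 0.098
shift [-0.0005 -0.001   0.002 ] rot [-0.0002 -0.0001  0.0001] | now [0.4951 0.4304 0.0751] F [-0.6455 -2.9547  5.495 ] open 0.09790833393215015 yaw 91.10575961164753
[-0.6467  0.2802  0.1031]
```

Gripped. I'll level the carriage gently with the knob (roll plus a small lift), watching the forces.

```bash

python3 -m pendant '[[[-0.0004,0,-0.0005,0,0.009,0,1],[-0.0004,0,-0.0005,0,0.009,0,1],[0,0,0,0,0,0,1]]]'
python3 -m pendant '[[[-0.0004,0,-0.0005,0,0.009,0,1],[-0.0004,0,-0.0005,0,0.009,0,1],[0,0,0,0,0,0,1]]]'
python3 -c "
from h import *
deltaR([.4941,.4271,.0785],91.1,0); print(ctrl.get_obs()['torque'])"
```

```text
time_s: 20.3
eef_pos: [0.4951, 0.4297, 0.0759]
eef_rot: [0.018, 0.7, 0.713, -0.018]
wrist_force: [-0.3, -0.1, 4.6]
opening: 0.103
time_s: 20.6
eef_pos: [0.4952, 0.429, 0.0768]
eef_rot: [0.012, 0.7, 0.714, -0.012]
wrist_force: [-0.8, 0.2, 4.5]
opening: 0.104
shift [-0.0019 -0.0011 -0.0017] rot [-0.0001  0.0328 -0.0005] | now [0.4952 0.429  0.0768] F [-0.7771  0.1894  4.5231] open 0.10386732080245713 yaw 91.06976195630278
[-0.2304  0.0338  0.0253]
```

```bash

python3 -m pendant '[[[-0.0004,0,-0.0008,0,0.009,0,1],[-0.0004,0,-0.0008,0,0.009,0,1],[0,0,0,0,0,0,1]]]'
python3 -m pendant '[[[-0.0004,0,-0.0005,0,0.008,0,1],[-0.0003,0,-0.0003,0,0.007,0,1],[0,0,0,0,0,0,1]]]'
python3 - <<'E'
from h import *
deltaR([.4941,.4271,.0785],91.1,0); print(ctrl.get_obs()['torque'])
p,d,c,f=cam('wrist'); save('w12',p); np.savez('pics/w12.npz',p=p,d=d,T=c['camera_from_world'],f=f,cx=c['cx'],cy=c['cy'])
E
python3 m3.py w12
```

```text
time_s: 20.9
eef_pos: [0.495, 0.4281, 0.0779]
eef_rot: [0.005, 0.7, 0.714, -0.005]
wrist_force: [2.9, -0.3, 1.0]
opening: 0.102
time_s: 21.2
eef_pos: [0.4945, 0.4273, 0.0786]
eef_rot: [-0.0, 0.7, 0.714, -0.001]
wrist_force: [1.1, 0.9, 0.0]
opening: 0.1
shift [-0.0002 -0.0005  0.0001] rot [-0.0016  0.0006 -0.0004] | now [0.4945 0.4273 0.0786] F [1.149  0.9214 0.0379] open 0.10034195748725354 yaw 91.07467757308949
[ 0.1818 -0.2355  0.0225]
block 1628 h0 0.07776263702370088 pitch(dz/dx) deg 0.09177933197701371 roll(dz/dy) deg -1.210294790422374 rms 0.000562598132548484
body+ear 3850 h0 0.0484075324678305 pitch(dz/dx) deg -0.18729151186827708 roll(dz/dy) deg -1.1739736141992652 rms 0.0017882013299842265
knob top, rail frame rel (.498,.3752): ((-1.4088468551635742, 50.58976745605469), (31.782470703125, 32.05718994140625), 50.948524475097656) 0.07189052755452414 [0.489  0.4275 0.0719]
block top ((-3.3660764694213867, 0.7934360504150391), (24.457490921020508, 29.548246383666992), 89.35089874267578)
stop top 0 h0 0.0 pitch(dz/dx) deg 0.0 roll(dz/dy) deg 0.0 rms nan
  ret = _var(a, axis=axis, dtype=dtype, out=out, ddof=ddof,
  arrmean = um.true_divide(arrmean, div, out=arrmean,
  ret = ret.dtype.type(ret / rcount)
```

View pics/w12.png

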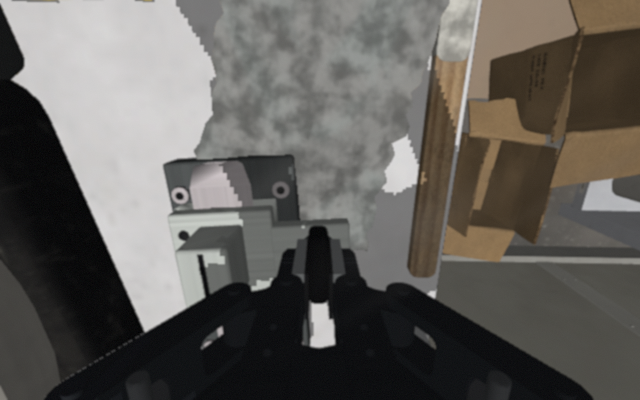

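Roll is now −1.2° with low forces. I'll lift a touch more, then press back lightly against the stop before turning.

```bash

python3 -m pendant '[[[0,0.0004,-0.0005,0,0,0,1],[0,0.0004,0,0,0,0,1],[0,0,0,0,0,0,1]]]'
python3 -m pendant '[[[0,0.0004,0,0,0,0,1],[0,0,0,0,0,0,1]]]'
python3 -m pendant '[[[0,0.0004,0,0,0,0,1],[0,0,0,0,0,0,1]]]'
```

```text
time_s: 21.55
eef_pos: [0.4947, 0.4272, 0.0786]
eef_rot: [-0.0, 0.7, 0.714, -0.002]
wrist_force: [-1.6, 0.3, -1.3]
opening: 0.101
time_s: 21.75
eef_pos: [0.4954, 0.4272, 0.0787]
eef_rot: [-0.0, 0.7, 0.714, -0.001]
wrist_force: [-1.4, 0.1, -2.4]
opening: 0.103
time_s: 21.95
eef_pos: [0.4955, 0.4273, 0.0788]
eef_rot: [-0.0, 0.7, 0.714, -0.002]
wrist_force: [-3.8, -0.1, -2.3]
opening: 0.101
```

Now at the stop with about 4 N. Turning clockwise (+z of the tool) in stages.

```bash

python3 -m pendant '[[[0,0,0,0,0,0.05,1],[0,0,0,0,0,0.08,1],[0,0,0,0,0,0.08,1],[0,0,0,0,0,0.08,1],[0,0,0,0,0,0,1]]]'
python3 -c "
from h import *
deltaR([.4955,.4273,.0788],91.1,0); print(ctrl.get_obs()['torque'])"
```

```text
time_s: 22.45
eef_pos: [0.4962, 0.4273, 0.079]
eef_rot: [0.0, 0.796, 0.605, -0.001]
wrist_force: [-2.4, -0.4, -3.3]
opening: 0.104
shift [-0.0002 -0.0007  0.0002] rot [-0.0012  0.0014 -0.2907] | now [0.4962 0.4273 0.079 ] F [-2.4069 -0.434  -3.3119] open 0.10394853236316087 yaw 74.44326867645131
[ 0.0978  0.376  -0.0807]
```

```bash

python3 -m pendant '[[[0,0,0,0,0,0.08,1],[0,0,0,0,0,0.08,1],[0,0,0,0,0,0.08,1],[0,0,0,0,0,0.08,1],[0,0,0,0,0,0,1]]]'
python3 -c "
from h import *
deltaR([.4955,.4273,.0788],91.1,0); print(ctrl.get_obs()['torque'])"
```

```text
time_s: 22.95
eef_pos: [0.4963, 0.4275, 0.0791]
eef_rot: [0.0, 0.882, 0.471, -0.001]
wrist_force: [-1.7, 0.4, -4.0]
opening: 0.096
shift [-0.0006 -0.0006  0.0003] rot [-0.0009  0.0013 -0.6089] | now [0.4963 0.4275 0.0791] F [-1.6682  0.4129 -4.0482] open 0.09631191025587081 yaw 56.210200075713
[ 0.2733  0.2722 -0.0907]
```

```bash

python3 -m pendant '[[[0,0,0.0003,0,0,0.08,1],[0,0,0,0,0,0.08,1],[0,0,0,0,0,0.08,1],[0,0,0,0,0,0.08,1],[0,0,0,0,0,0,1]]]'
python3 -c "
from h import *
deltaR([.4955,.4273,.0788],91.1,0); print(ctrl.get_obs()['torque'])"
```

```text
time_s: 23.45
eef_pos: [0.4962, 0.4277, 0.0791]
eef_rot: [0.0, 0.946, 0.325, -0.001]
wrist_force: [-2.4, 1.5, -1.9]
opening: 0.104
shift [-0.0008 -0.0001  0.0003] rot [-0.001   0.0011 -0.9276] | now [0.4962 0.4277 0.0791] F [-2.4274  1.4649 -1.9018] open 0.10399625670653576 yaw 37.95009168479078
[ 0.448   0.4582 -0.0659]
```

```bash

python3 -m pendant '[[[0,0,0,0,0,0.06,1],[0,0,0,0,0,0.06,1],[0,0,0,0,0,0.06,1],[0,0,0,0,0,0,1]]]'
python3 -c "
from h import *
deltaR([.4955,.4273,.0788],91.1,0); print(ctrl.get_obs()['torque'])"
python3 -m pendant '[[[0,0,0,0,0,0.05,1],[0,0,0,0,0,0.05,1],[0,0,0,0,0,0.05,1],[0,0,0,0,0,0,1]]]'
python3 - <<'E'
from h import *
deltaR([.4955,.4273,.0788],91.1,0); print(ctrl.get_obs()['torque'])
p,d,c,f=cam('wrist'); save('w13',p)
E
```

```text
time_s: 23.85
eef_pos: [0.4961, 0.4278, 0.0791]
eef_rot: [0.0, 0.971, 0.239, -0.001]
wrist_force: [-2.7, 1.9, -2.6]
opening: 0.099
shift [-0.0007  0.0002  0.0003] rot [-0.001   0.0012 -1.1066] | now [0.4961 0.4278 0.0791] F [-2.6626  1.9332 -2.5955] open 0.0989900834891375 yaw 27.695948574029845
[0.4845 0.5336 0.0173]
time_s: 24.25
eef_pos: [0.496, 0.4278, 0.0791]
eef_rot: [0.0, 0.986, 0.166, -0.001]
wrist_force: [-4.5, 2.6, -2.0]
opening: 0.101
shift [-0.0007  0.0003  0.0003] rot [-0.001   0.0013 -1.2565] | now [0.496  0.4278 0.0791] F [-4.5318  2.6228 -1.9506] open 0.10096873616521539 yaw 19.106554446533938
[0.5881 0.6289 0.0195]
```

View pics/w13.png

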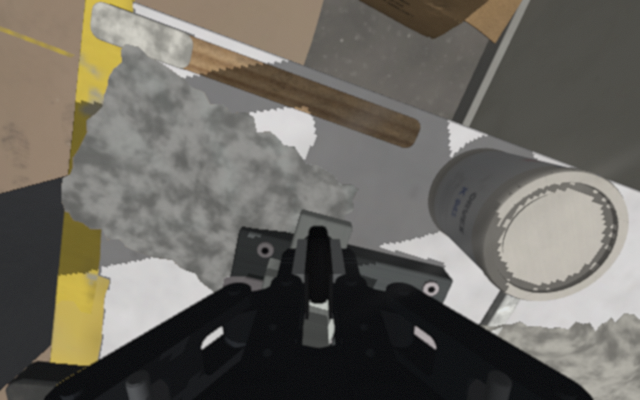

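```bash

python3 -m pendant '[[[0,0,0,0,0,0.03,1],[0,0,0,0,0,0.03,1],[0,0,0,0,0,0,1]]]'
python3 -c "
from h import *
deltaR([.4955,.4273,.0788],91.1,0); print(ctrl.get_obs()['torque'])"
python3 -m pendant '[[[0,0,0,0,0,0.03,1],[0,0,0,0,0,0,1],[0,0,0,0,0,0,1]]]'
python3 -c "
from h import *
deltaR([.4955,.4273,.0788],91.1,0); print(ctrl.get_obs()['torque'])"
```

```text
time_s: 24.6
eef_pos: [0.496, 0.4278, 0.0791]
eef_rot: [0.0, 0.991, 0.136, -0.001]
wrist_force: [-5.0, 2.5, -1.4]
opening: 0.098
shift [-0.0007  0.0004  0.0003] rot [-0.0009  0.0013 -1.3171] | now [0.496  0.4278 0.0791] F [-4.9669  2.4736 -1.4065] open 0.09796116990298741 yaw 15.635749775811808
[0.6544 0.6823 0.094 ]
time_s: 24.9
eef_pos: [0.496, 0.4278, 0.0791]
eef_rot: [0.0, 0.993, 0.122, -0.001]
wrist_force: [-4.6, 2.0, -1.6]
opening: 0.099
shift [-0.0006  0.0004  0.0003] rot [-0.0009  0.0014 -1.3464] | now [0.496  0.4278 0.0791] F [-4.6299  1.9812 -1.5686] open 0.09930535438884203 yaw 13.958090516647902
[0.6257 0.6979 0.1716]
```

```bash

python3 -m pendant '[[[0,0,0,0,0,0.03,1],[0,0,0,0,0,0,1],[0,0,0,0,0,0,1]]]'
python3 -c "
from h import *
deltaR([.4955,.4273,.0788],91.1,0); print(ctrl.get_obs()['torque'])"
python3 -m pendant '[[[0,0,0,0,0,0.03,1],[0,0,0,0,0,0,1],[0,0,0,0,0,0,1]]]'
python3 -c "
from h import *
deltaR([.4955,.4273,.0788],91.1,0); print(ctrl.get_obs()['torque'])"
```

```text
time_s: 25.2
eef_pos: [0.4961, 0.4279, 0.0792]
eef_rot: [0.0, 0.994, 0.107, -0.001]
wrist_force: [-4.4, 3.4, -1.1]
opening: 0.101
shift [-0.0007  0.0004  0.0004] rot [-0.0008  0.0013 -1.376 ] | now [0.4961 0.4279 0.0792] F [-4.3643  3.3872 -1.1063] open 0.10099938595376627 yaw 12.25822911700505
[0.7086 0.6598 0.1972]
time_s: 25.5
eef_pos: [0.4963, 0.4277, 0.0792]
eef_rot: [0.0, 0.996, 0.092, -0.0]
wrist_force: [-2.7, 3.6, -1.0]
opening: 0.099
shift [-0.0009  0.0003  0.0004] rot [-0.0001  0.0011 -1.4067] | now [0.4963 0.4277 0.0792] F [-2.7396  3.6252 -0.9818] open 0.09864494375563035 yaw 10.504337196408438
[0.6306 0.5743 0.733 ]
```

The z torque jumped to 0.73 N·m, which is the hard end. I'll let go and rise for inspection.

```bash

python3 -m pendant '[[[0,0,0,0,0,0,0.3],[0,0,0,0,0,0,0.3],[0,0,0,0,0,0,0.3],[0,0,0,0,0,0,0.3]]]'
python3 -m pendant '[[[0,0,-0.01,0,0,0,0.3],[0,0,-0.03,0,0,0,0.3],[0,0,-0.035,0,0,0,0.3],[0,0,-0.035,0,0,0,0.3],[0,0,-0.03,0,0,0,0.3],[0,0,0,0,0,-0.1,0.3],[0,0,0,0,0,-0.14,0.3],[0,0,0,0,0,-0.14,0.3],[0,0,0,0,0,-0.14,0.3],[0,0,0,0,0,-0.14,0.3]]]'
python3 -c "
from h import *
deltaR([.468,.3735,.219],94.35,0); print(ctrl.get_obs()['torque'])"
```

```text
time_s: 25.9
eef_pos: [0.4971, 0.4272, 0.0793]
eef_rot: [0.0, 0.996, 0.09, -0.0]
wrist_force: [0.4, -0.5, -0.5]
opening: 0.352
time_s: 26.9
eef_pos: [0.4967, 0.4276, 0.22]
eef_rot: [0.0, 0.912, 0.41, -0.0]
wrist_force: [-0.1, -0.8, 0.8]
opening: 0.348
shift [-0.0595  0.0144  0.0011] rot [ 0.0002  0.0006 -0.8011] | now [0.4967 0.4276 0.22  ] F [-0.0698 -0.8146  0.7989] open 0.34812134001106815 yaw 48.45182781088919
[0.0773 0.0144 0.0106]
```

```bash

python3 -m pendant '[[[-0.03,0.007,0,0,0,-0.14,0.3],[0,0,0,0,0,-0.14,0.3],[0,0,0,0,0,-0.14,0.3],[0,0,0,0,0,-0.14,0.3],[0,0,0,0,0,-0.14,0.3],[-0.028,-0.015,0,0,0,-0.1,0.3],[0,0,0,0,0,0,0.3],[0,0,0,0,0,0,0.3]]]'
python3 - <<'E'
from h import *
deltaR([.468,.3735,.219],94.35,0)
p,d,c,f=cam('wrist'); save('w14',p); np.savez('pics/w14.npz',p=p,d=d,T=c['camera_from_world'],f=f,cx=c['cx'],cy=c['cy'])
from z import *
crop('w14',270,400,150,300,5,'w14c')
E
python3 m3.py w14
```

```text
time_s: 27.7
eef_pos: [0.4661, 0.373, 0.2201]
eef_rot: [0.0, 0.683, 0.73, -0.0]
wrist_force: [1.5, 1.6, -0.2]
opening: 0.353
shift [0.0004 0.0019 0.0011] rot [ 0.0002  0.0003 -0.0088] | now [0.4661 0.373  0.2201] F [ 1.4546  1.5908 -0.2234] open 0.35259976864962067 yaw 93.84498459945354
block 579 h0 0.07760812429532378 pitch(dz/dx) deg 0.1275034136068503 roll(dz/dy) deg -0.361484069741372 rms 0.0006671577535224425
body+ear 1406 h0 0.047737721396140645 pitch(dz/dx) deg -0.6816004327426451 roll(dz/dy) deg 0.10156805428984535 rms 0.0012550941905533001
knob top, rail frame rel (.498,.3752): ((-0.7988219261169434, 52.788909912109375), (12.19136905670166, 35.680057525634766), 7.386778354644775) 0.07057621919675836 [0.4927 0.4273 0.0706]
block top ((-0.4164924621582031, 1.2774782180786133), (23.921092987060547, 35.04392623901367), 88.7523193359375)
stop top 491 h0 0.04790789880924294 pitch(dz/dx) deg -0.35531394714764575 roll(dz/dy) deg -0.06456886698953113 rms 0.0007758054566430595
```

View pics/w14c.png

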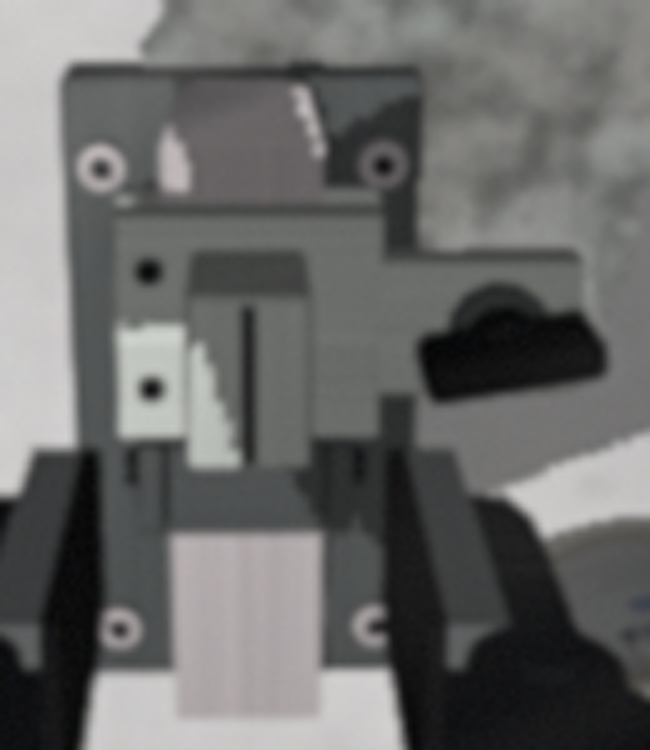

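View pics/w14.png

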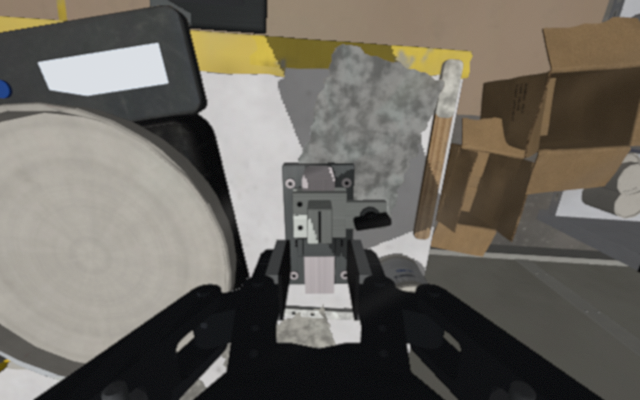

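The carriage is level and the bar has turned about 80°. I'll check seating against the stop with a settled picture, using the stop's far edge as reference.

```bash
python3 -m pendant '[[[0,0,0,0,0,0,0.3],[0,0,0,0,0,0,0.3]]]'
python3 - <<'E'
from h import *
print(pose()[0])
p,d,c,f=cam('wrist'); save('w15',p); np.savez('pics/w15.npz',p=p,d=d,T=c['camera_from_world'],f=f,cx=c['cx'],cy=c['cy'])
print(pose()[0])
E
cat > m4.py <<'E'
from z import *
np.set_printoptions(precision=2,suppress=True,linewidth=180)
y=np.radians(4.35); ex=np.array([np.cos(y),np.sin(y)])
def edge(g,u,lo,hi,sgn):
    gr=sgn*np.diff(g[lo:hi,u].astype(float)); gr[gr<6]=0; k=gr.argmax(); gr[:max(0,k-2)]=0; gr[k+3:]=0
    return lo+.5+(gr*np.arange(len(gr))).sum()/gr.sum()
def X(Z,u,v,h): return 1000*((ray(Z,u,v,h)[:2]-np.array([.498,.3752]))@ex)
for n,cols,rF,rS,rR in [('wrist10',range(308,330,3),(228,240),(247,260),(185,195)),('w14',range(308,330,3),(232,242),(250,263),(187,197)),('w15',range(308,330,3),(232,242),(250,263),(187,197))]:
    Z=ld(n); g=cv2.cvtColor(Z['p'],cv2.COLOR_RGB2GRAY)
    far=[X(Z,u,edge(g,u,*rS,1),.048) for u in cols]
    fr=[X(Z,u,edge(g,u,*rF,-1),.048) for u in (299,300,301,334,335,336)]
    print(n,'far',np.array(far),'front',np.array(fr),'diff',np.median(far)-np.mean(fr))
    for u in (303,318): print(u, g[185:200,u].tolist(), g[228:262,u].tolist())
Z=ld('w1'); g=cv2.cvtColor(Z['p'],cv2.COLOR_RGB2GRAY); cols=range(318,328,2)
far=[X(Z,u,edge(g,u,258,275,1),.048) for u in cols]; near=[X(Z,u,edge(g,u,248,256,1),.048) for u in cols]; nb=[X(Z,u,edge(g,u,242,251,-1),.038) for u in cols]
print('w1 far',np.array(far),'near',np.array(near),'base',np.array(nb))
E
python3 m4.py
```

```text
time_s: 27.95
eef_pos: [0.4663, 0.3735, 0.2194]
eef_rot: [0.0, 0.682, 0.731, -0.0]
wrist_force: [0.5, 0.2, 0.0]
opening: 0.354
[0.4663 0.3735 0.2194]
[0.4661 0.3735 0.2192]
wrist10 far [47.04 47.05 47.08 47.04 46.98 46.98 47.   46.88] front [26.28 26.33 26.38 25.03 24.98 24.92] diff 21.365504823585372
303 [178, 172, 156, 120, 85, 95, 121, 121, 110, 105, 107, 109, 107, 105, 107] [186, 188, 188, 188, 189, 188, 180, 151, 107, 80, 74, 77, 77, 75, 75, 75, 74, 73, 73, 73, 73, 73, 71, 73, 84, 114, 148, 162, 163, 163, 162, 160, 159, 157]
318 [98, 99, 94, 82, 72, 80, 96, 103, 104, 104, 108, 104, 89, 71, 65] [97, 97, 98, 97, 96, 96, 96, 95, 96, 95, 96, 95, 93, 88, 80, 78, 79, 78, 80, 78, 78, 78, 76, 76, 86, 117, 150, 165, 168, 166, 165, 165, 165, 165]
w14 far [47.64 47.64 47.64 47.69 47.7  47.72 47.7  47.65] front [24.91 24.93 24.95 25.2  25.24 25.22] diff 22.595810403240925
303 [179, 173, 154, 125, 101, 89, 77, 75, 91, 106, 109, 107, 110, 111, 110] [163, 175, 189, 196, 198, 196, 195, 195, 182, 135, 76, 53, 55, 58, 58, 59, 58, 57, 57, 57, 57, 57, 59, 58, 58, 59, 64, 70, 85, 102, 107, 108, 105,
[... 207 characters left out ...]
9, 170, 169, 170]
w15 far [47.62 47.46 47.51 47.68 47.56 47.69 47.38 47.4 ] front [24.69 24.76 24.79 25.   25.19 24.93] diff 22.641875177615557
303 [185, 185, 167, 133, 105, 89, 77, 77, 94, 106, 110, 107, 109, 112, 109] [182, 187, 192, 195, 197, 196, 196, 196, 184, 138, 81, 62, 69, 73, 74, 74, 73, 74, 73, 73, 71, 71, 71, 68, 66, 69, 70, 76, 97, 125, 137, 137, 133, 132]
318 [100, 100, 100, 99, 99, 91, 77, 76, 93, 105, 109, 107, 109, 110, 98] [46, 46, 46, 46, 46, 48, 46, 44, 46, 56, 75, 84, 79, 75, 86, 93, 88, 81, 82, 81, 79, 80, 80, 81, 79, 79, 78, 83, 112, 150, 167, 170, 168, 168]
w1 far [47.37 47.47 47.41 47.32 47.43] near [26.58 26.63 26.43 26.18 26.14] base [27.03 26.95 27.02 27.03 26.92]
```

In the home picture the carriage's front edge was 21.4 mm from the stop's far edge. Now it is 22.6 mm, so it may have backed off about 1 mm. I'll put the wrist camera right above the joint to check.

```bash

python3 -m pendant '[[[0.002,0.02,0,0,0,0,0.3],[0.002,0.035,0,0,0,0,0.3],[0.002,0.04,0.02,0,0,0,0.3],[0.001,0.038,0.03,0,0,0,0.3],[0,0,0.03,0,0,0,0.3],[0,0,0.02,0,0,0,0.3],[0,0,0,0,0,0,0.3],[0,0,0,0,0,0,0.3]]]'
python3 - <<'E'
from h import *
p,d,c,f=cam('wrist'); save('w16',p); np.savez('pics/w16.npz',p=p,d=d,T=c['camera_from_world'],f=f,cx=c['cx'],cy=c['cy'])
print(pose()[0])
from z import *
crop('w16',260,400,40,160,5,'w16c')
E
```

```text
time_s: 28.8
eef_pos: [0.5979, 0.3893, 0.1189]
eef_rot: [-0.0, 0.682, 0.731, -0.001]
wrist_force: [0.5, 0.5, 0.2]
opening: 0.349
[0.5986 0.3897 0.1204]
```

View pics/w16.png

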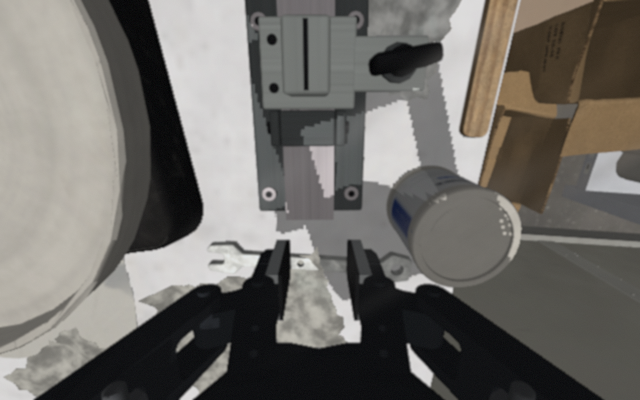

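View pics/w16c.png

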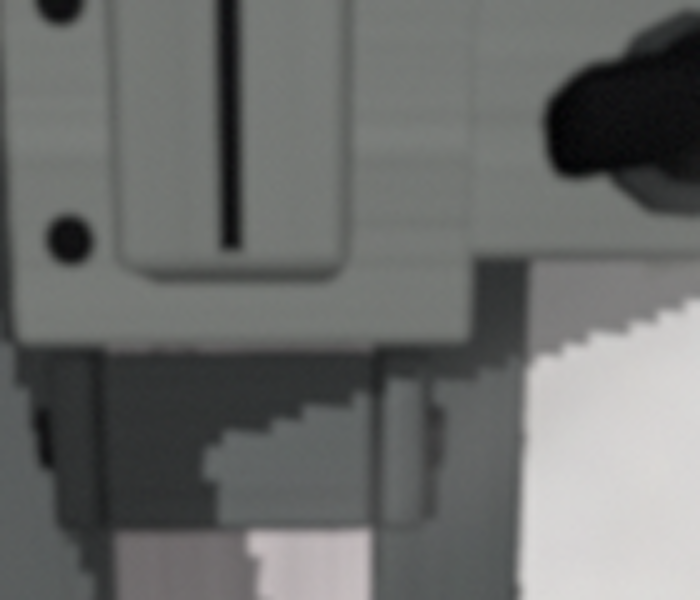

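```bash
python3 - <<'E'
from z import *
np.set_printoptions(precision=2,suppress=True,linewidth=180)
Z=ld('w16');p=Z['p'];g=cv2.cvtColor(p,cv2.COLOR_RGB2GRAY)
for u in (270,275,284,288,292,296,300,304,308,312,316,320,324,328,332,340): print(u,g[102:120,u].tolist())
print(p[104:114,300].tolist())
y=np.radians(4.35); ex=np.array([np.cos(y),np.sin(y)])
for v in (108,109,110,111): print(v,[1000*((ray(Z,305,v,h)[:2]-np.array([.498,.3752]))@ex) for h in (.048,.038)])
E
```

```text
270 [120, 119, 119, 119, 117, 110, 91, 66, 48, 44, 44, 44, 43, 45, 45, 45, 44, 46]
275 [121, 119, 119, 119, 117, 108, 91, 65, 46, 43, 46, 51, 50, 49, 51, 49, 51, 50]
284 [119, 119, 119, 119, 116, 109, 101, 92, 71, 52, 48, 49, 51, 49, 49, 50, 51, 50]
288 [119, 119, 120, 119, 116, 109, 101, 93, 74, 52, 48, 50, 49, 50, 51, 51, 50, 49]
292 [120, 118, 119, 118, 116, 108, 96, 82, 65, 50, 48, 51, 50, 49, 49, 51, 51, 51]
296 [120, 119, 119, 119, 116, 108, 95, 83, 66, 51, 48, 51, 50, 50, 50, 51, 51, 51]
300 [119, 120, 119, 118, 115, 108, 99, 91, 72, 52, 48, 50, 52, 50, 51, 50, 51, 51]
304 [118, 119, 119, 118, 116, 108, 100, 92, 73, 53, 48, 50, 51, 50, 49, 50, 52, 51]
308 [119, 119, 118, 119, 116, 106, 99, 88, 69, 53, 49, 50, 49, 49, 50, 51, 51, 50]
312 [119, 118, 118, 119, 116, 107, 97, 86, 66, 50, 48, 50, 51, 49, 49, 52, 50, 52]
316 [118, 120, 120, 118, 116, 107, 97, 87, 64, 50, 49, 50, 51, 49, 51, 52, 51, 52]
320 [119, 119, 119, 119, 115, 108, 97, 85, 65, 49, 49, 49, 51, 50, 51, 51, 50, 51]
324 [118, 120, 119, 118, 115, 107, 97, 86, 67, 50, 49, 49, 49, 51, 50, 51, 51, 52]
328 [119, 119, 119, 117, 114, 106, 96, 86, 66, 52, 51, 50, 50, 51, 52, 52, 52, 52]
332 [118, 119, 119, 118, 114, 107, 100, 90, 70, 52, 48, 50, 49, 49, 51, 57, 73, 88]
340 [119, 118, 118, 118, 115, 105, 84, 59, 45, 46, 50, 53, 53, 68, 88, 99, 101, 101]
[[117, 120, 118], [117, 119, 116], [114, 116, 114], [106, 109, 107], [99, 100, 98], [92, 90, 90], [73, 72, 73], [52, 52, 53], [46, 48, 49], [48, 50, 51]]
108 [np.float64(25.608040614582542), np.float64(25.604242116105084)]
109 [np.float64(26.190927514435487), np.float64(26.21808625000117)]
110 [np.float64(26.77492271618327), np.float64(26.833097547916395)]
111 [np.float64(27.360029383823743), np.float64(27.449279341889195)]
```

The profile shows a gap of about 0.7–1 mm: over columns 284–332 a thin strip of rail shows between the carriage front and the stop. It isn't fully home. I'll loosen the knob partway, push the carriage home, and retighten. First I'll locate the bar.

```bash
cat > m5.py <<'E'
from z import *
import sys
np.set_printoptions(precision=4,suppress=True,linewidth=180)
Z=ld(sys.argv[1]); A=pw(Z); g=cv2.cvtColor(Z['p'],cv2.COLOR_RGB2GRAY)
y=np.radians(4.35); ex=np.array([np.cos(y),np.sin(y)]); ey=np.array([-np.sin(y),np.cos(y)])
D=A[...,:2]-np.array([.498,.3752]); X=D@ex; Y=D@ey; H=A[...,2]
for lo in (.0705,.0715,.072):
    k=(abs(X)<.03)&(Y>.03)&(Y<.08)&(H>lo)&(H<.0765)
    (c,s,a)=cv2.minAreaRect(np.c_[X[k],Y[k]].astype(np.float32)*1000); w=np.array([.498,.3752])+ex*c[0]/1000+ey*c[1]/1000
    L=a if s[0]>s[1] else a-90
    print('knob',lo,k.sum(),'rail',np.round(c,2),np.round(s,1),'long axis deg rail',L,'world yaw long',L+4.35,'world',w,'H',np.median(H[k]))
k=(abs(X)<.03)&(abs(Y)<.02)&(H>.0755)&(H<.083); c,s,a=cv2.minAreaRect(np.c_[X[k],Y[k]].astype(np.float32)*1000); print('block',np.round(c,2),np.round(s,1),a,np.median(H[k]))
E
python3 m5.py w16; python3 m5.py w15
python3 -c "
from h import *
deltaR([.4945,.4274,.15],14,0)"
```

```text
knob 0.0705 1353 rail [ 0.92 52.55] [ 9.9 35.4] long axis deg rail -80.92009449005127 world yaw long -76.57009449005128 world [0.4949 0.4277] H 0.07249368368480849
knob 0.0715 1175 rail [ 0.91 52.58] [ 9.4 34.5] long axis deg rail -81.28843402862549 world yaw long -76.9384340286255 world [0.4949 0.4277] H 0.07265517343773839
knob 0.072 969 rail [ 0.93 52.5 ] [ 9.4 34.3] long axis deg rail -81.48656558990479 world yaw long -77.13656558990479 world [0.4949 0.4276] H 0.07281080129459233
block [0.54 0.9 ] [24.  35.6] 89.70846557617188 0.07755361062140156
knob 0.0705 320 rail [-0.2  53.23] [10.3 35.2] long axis deg rail -81.89776229858398 world yaw long -77.54776229858399 world [0.4938 0.4283] H 0.07245710137483882
knob 0.0715 274 rail [-0.4  52.86] [10.  34.3] long axis deg rail -79.90321445465088 world yaw long -75.55321445465088 world [0.4936 0.4279] H 0.07256627664853402
knob 0.072 221 rail [ 0.23 52.77] [ 8.8 33.4] long axis deg rail -79.90321445465088 world yaw long -75.55321445465088 world [0.4942 0.4278] H 0.0727451508482842
block [0.24 1.04] [36.  23.4] 0.3410688638687134 0.07750291703211293
shift [ 0.0448 -0.1012 -0.0297] rot [ 0.0008 -0.0003  1.3957] | now [0.5986 0.3897 0.1204] F [0.4955 0.2828 0.361 ] open 0.35042249177627893 yaw 93.96822065173187
```

```bash

python3 -m pendant '[[[0.008,-0.02,-0.01,0,0,0,0.3],[0.015,-0.035,-0.01,0,0,0,0.3],[0.014,-0.035,-0.01,0,0,0.1,0.3],[0,0,0,0,0,0.14,0.3],[0,0,0,0,0,0.14,0.3],[0,0,0,0,0,0.14,0.3],[0,0,0,0,0,0.14,0.3],[0,0,0,0,0,0.14,0.3],[0,0,0,0,0,0.14,0.3],[0,0,0,0,0,0.14,0.3]]]'
python3 -m pendant '[[[0,0,0,0,0,0.14,0.3],[0,0,0,0,0,0.14,0.3],[0,0,0.01,0,0,0.053,0.3],[0,0,0,0,0,0,0.3],[0,0,0,0,0,0,0.3]]]'
python3 -c "
from h import *
deltaR([.4949,.4277,.0775],13,0)"
```

```text
time_s: 29.85
eef_pos: [0.5066, 0.4207, 0.152]
eef_rot: [-0.0, 0.962, 0.274, 0.002]
wrist_force: [0.6, -0.5, 1.1]
opening: 0.353
time_s: 30.35
eef_pos: [0.5061, 0.4203, 0.1407]
eef_rot: [0.0, 0.993, 0.114, 0.0]
wrist_force: [0.1, 0.1, -0.4]
opening: 0.352
shift [-0.0093 -0.0097  0.0632] rot [ 0.0001 -0.001   0.0019] | now [0.5061 0.4203 0.1407] F [ 0.1028  0.1179 -0.4194] open 0.3524194192892811 yaw 13.107286268557015
```

```bash

python3 -m pendant '[[[-0.0093,-0.0097,0.01,0,0,0,0.3],[0,0,0.02,0,0,0,0.3],[0,0,0,0,0,0,0.3],[0,0,0,0,0,0,0.3]]]'
python3 - <<'E'
from h import *
deltaR([.4949,.4277,.0775],13,0)
p,d,c,f=cam('wrist'); save('w17',p)
E
```

```text
time_s: 30.75
eef_pos: [0.4935, 0.4274, 0.1086]
eef_rot: [0.001, 0.994, 0.114, -0.001]
wrist_force: [0.7, 0.9, -0.2]
opening: 0.349
shift [ 0.0015 -0.0001  0.0311] rot [0.0011 0.0025 0.001 ] | now [0.4935 0.4274 0.1086] F [ 0.747   0.887  -0.2163] open 0.349198627381709 yaw 13.056048233246395
```

View pics/w17.png

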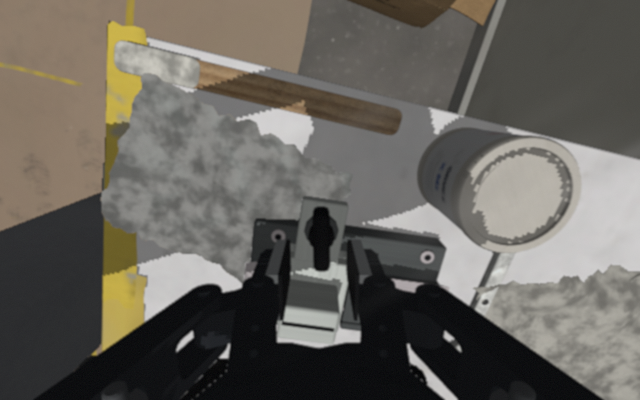

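The bar is at (320,240), and the fingers (284, 352) will be centred on it after a +1.5 mm shift. Descend, grip, and loosen by about 0.65 rad.

```bash

python3 -m pendant '[[[0.0012,0,0.01,0,0,0,0.3],[0,0,0.012,0,0,0,0.3],[0,0,0.008,0,0,0,0.3],[0,0,0,0,0,0,0.3],[0,0,0,0,0,0,0.3]]]'
python3 -c "
from h import *
deltaR([.4949,.4277,.0775],13,0)"
python3 -m pendant '[[[0,0,0,0,0,0,0.6],[0,0,0,0,0,0,0.75],[0,0,0,0,0,0,0.9],[0,0,0,0,0,0,1],[0,0,0,0,0,0,1]]]'
python3 -c "
from h import *
deltaR([.4949,.4277,.0775],13,0); print(ctrl.get_obs()['torque'])"
```

```text
time_s: 31.3
eef_pos: [0.4953, 0.4272, 0.0784]
eef_rot: [0.001, 0.994, 0.113, -0.001]
wrist_force: [-0.1, -0.2, 0.7]
opening: 0.349
shift [-0.0002 -0.0006  0.0009] rot [ 0.0011  0.0022 -0.0001] | now [0.4953 0.4272 0.0784] F [-0.0537 -0.2162  0.6833] open 0.349372608723708 yaw 12.996671718803954
time_s: 31.8
eef_pos: [0.4951, 0.4275, 0.0794]
eef_rot: [0.001, 0.994, 0.113, -0.001]
wrist_force: [-5.6, -2.1, 5.4]
opening: 0.1
shift [-0.0002 -0.0003  0.0019] rot [0.0008 0.0017 0.0005] | now [0.4951 0.4275 0.0794] F [-5.6475 -2.1213  5.4117] open 0.09963307348931442 yaw 13.028376707661351
[-0.2918  0.8423  0.2961]
```

```bash

python3 -m pendant '[[[0,0,-0.0004,0,0,-0.06,1],[0,0,-0.0004,0,0,-0.08,1],[0,0,0,0,0,-0.08,1],[0,0,0,0,0,-0.08,1],[0,0,0,0,0,-0.08,1],[0,0,0,0,0,0,1]]]'
python3 -c "
from h import *
deltaR([.4949,.4277,.0775],13,0); print(ctrl.get_obs()['torque'])"
python3 -m pendant '[[[0,0,0,0,0,-0.08,1],[0,0,0,0,0,-0.08,1],[0,0,0,0,0,-0.08,1],[0,0,0,0,0,0,1]]]'
python3 -c "
from h import *
deltaR([.4949,.4277,.0775],13,0); print(ctrl.get_obs()['torque'])"
```

```text
time_s: 32.4
eef_pos: [0.4955, 0.4274, 0.0795]
eef_rot: [0.0, 0.954, 0.299, -0.001]
wrist_force: [-1.4, 0.0, -0.3]
opening: 0.098
shift [-0.0003 -0.0006  0.002 ] rot [0.0005 0.0013 0.3804] | now [0.4955 0.4274 0.0795] F [-1.4278  0.0129 -0.2806] open 0.09780754744625801 yaw 34.79507980599734
[-0.1235  0.1906 -0.0092]
time_s: 32.8
eef_pos: [0.4958, 0.4274, 0.0796]
eef_rot: [0.0, 0.912, 0.41, -0.0]
wrist_force: [-0.3, -0.0, -1.2]
opening: 0.099
shift [-0.0003 -0.0008  0.0021] rot [0.0005 0.0008 0.6185] | now [0.4958 0.4274 0.0796] F [-0.2738 -0.01   -1.1807] open 0.0986976813861163 yaw 48.43668895700765
[ 0.092   0.0086 -0.0523]
```

Loosened to about 0.8 rad. I'll let go and push the block from behind with closed fingers.

```bash

python3 -m pendant '[[[0,0,0,0,0,0,0.3],[0,0,0,0,0,0,0.3],[0,0,0,0,0,0,0.3],[0,0,-0.015,0,0,0,0.3],[0,0,-0.03,0,0,0,0.3],[0,0,-0.01,0,0,-0.1,0.5],[0,0,0,0,0,-0.14,1],[0,0,0,0,0,-0.14,1],[0,0,0,0,0,-0.14,1],[0,0,0,0,0,-0.14,1]]]'
python3 -m pendant '[[[0,0,0,0,0,-0.14,1],[0,0,0,0,0,0,1]]]'
python3 -c "
from h import *
deltaR([.4531,.3718,.0775],94.35,0)"
```

```text
time_s: 33.8
eef_pos: [0.496, 0.4277, 0.1364]
eef_rot: [0.0, 0.728, 0.686, 0.0]
wrist_force: [-0.4, 1.5, 0.4]
opening: -0.002
time_s: 34.0
eef_pos: [0.496, 0.4277, 0.1362]
eef_rot: [0.0, 0.679, 0.734, 0.0]
wrist_force: [0.1, 0.4, -0.2]
opening: -0.001
shift [-0.0524 -0.047   0.0587] rot [0.0003 0.0003 0.0009] | now [0.496  0.4277 0.1362] F [ 0.095   0.3716 -0.2211] open -0.0014151764021451713 yaw 94.40402238734976
```

```bash

python3 -m pendant '[[[-0.02,-0.018,0,0,0,0,1],[-0.02,-0.018,0,0,0,0,1],[-0.0124,-0.011,0,0,0,0,1],[0,0,0.02,0,0,0,1],[0,0,0.025,0,0,0,1],[0,0,0.0135,0,0,0,1],[0,0,0,0,0,0,1],[0,0,0,0,0,0,1]]]'
python3 - <<'E'
from h import *
deltaR([.4531,.3718,.0775],94.35,0);
p,d,c,f=cam('wrist'); save('w18',p); np.savez('pics/w18.npz',p=p,d=d,T=c['camera_from_world'],f=f,cx=c['cx'],cy=c['cy'])
E
```

```text
time_s: 34.8
eef_pos: [0.4529, 0.3718, 0.0769]
eef_rot: [0.0, 0.68, 0.733, -0.001]
wrist_force: [0.7, -0.1, 0.0]
opening: 0.001
shift [-0.      0.0002 -0.0006] rot [-0.0009  0.0009 -0.0011] | now [0.4529 0.3718 0.0769] F [ 0.6573 -0.0911  0.0045] open 0.0008085493602619546 yaw 94.28897590404567
```

View pics/w18.png

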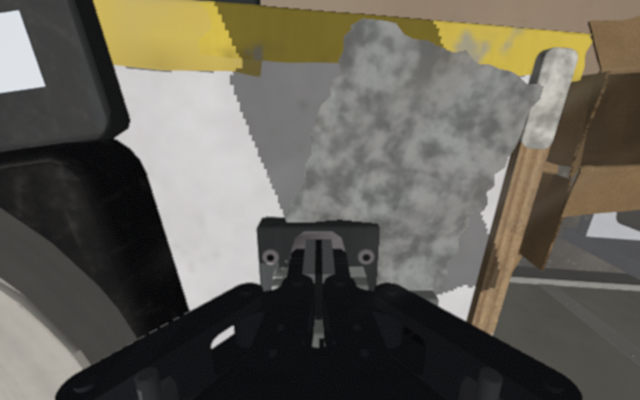

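Closed fingers are behind the block on the centre line (318). Pushing forward gently.

```bash

python3 -m pendant '[[[0,0.003,-0.0005,0,0,0,1],[0,0.004,0,0,0,0,1],[0,0.003,0,0,0,0,1],[0,0.002,0,0,0,0,1],[0,0.001,0,0,0,0,1],[0,0,0,0,0,0,1]]]'
python3 -m pendant '[[[0,0.001,0,0,0,0,1],[0,0.001,0,0,0,0,1],[0,0,0,0,0,0,1]]]'
python3 -m pendant '[[[0,0.0007,0,0,0,0,1],[0,0.0007,0,0,0,0,1],[0,0,0,0,0,0,1]]]'
```

```text
time_s: 35.45
eef_pos: [0.4657, 0.3725, 0.0769]
eef_rot: [-0.0, 0.68, 0.733, -0.001]
wrist_force: [-0.6, 0.3, 0.5]
opening: -0.004
time_s: 35.75
eef_pos: [0.4677, 0.3727, 0.0769]
eef_rot: [-0.0, 0.68, 0.733, -0.001]
wrist_force: [0.5, 0.2, 0.6]
opening: 0.001
time_s: 36.05
eef_pos: [0.4691, 0.3728, 0.0769]
eef_rot: [0.0, 0.68, 0.733, -0.001]
wrist_force: [-0.9, -0.6, -0.1]
opening: -0.001
```

```bash

python3 -m pendant '[[[0,0.0005,0,0,0,0,1],[0,0.0005,0,0,0,0,1],[0,0,0,0,0,0,1]]]'
python3 -m pendant '[[[0,0.0005,0,0,0,0,1],[0,0.0005,0,0,0,0,1],[0,0,0,0,0,0,1]]]'
python3 -m pendant '[[[0,0.0005,0,0,0,0,1],[0,0.0003,0,0,0,0,1],[0,0,0,0,0,0,1]]]'
```

```text
time_s: 36.35
eef_pos: [0.47, 0.3729, 0.0769]
eef_rot: [-0.0, 0.68, 0.733, -0.001]
wrist_force: [-0.2, -0.4, -0.4]
opening: -0.003
time_s: 36.65
eef_pos: [0.4705, 0.3729, 0.0768]
eef_rot: [-0.0, 0.68, 0.734, -0.001]
wrist_force: [-2.1, -1.0, 1.7]
opening: 0.0
time_s: 36.95
eef_pos: [0.4706, 0.3729, 0.0768]
eef_rot: [-0.001, 0.68, 0.734, -0.002]
wrist_force: [-6.1, -1.4, 6.0]
opening: -0.002
```

Home: TCP stays at 0.4706 while the force rises to 6 N. I'll back off and go to the knob.

```bash

python3 -m pendant '[[[0,-0.002,0,0,0,0,1],[0,-0.008,0,0,0,0,1],[0,-0.01,-0.015,0,0,0,1],[0,0,-0.025,0,0,0,1],[0,0,-0.025,0,0,0.1,0.3],[0,0,0,0,0,0.14,0.3],[0,0,0,0,0,0.14,0.3],[0,0,0,0,0,0.14,0.3],[0,0,0,0,0,0.14,0.3],[0,0,0,0,0,0.14,0.3]]]'
python3 -c "
from h import *
deltaR([.4958,.4277,.11],48.4,0)"
```

```text
time_s: 37.95
eef_pos: [0.4517, 0.3716, 0.1419]
eef_rot: [0.0, 0.913, 0.408, -0.0]
wrist_force: [0.3, 0.3, 0.5]
opening: 0.351
shift [ 0.0713 -0.0045  0.0318] rot [ 0.0002  0.001  -0.0036] | now [0.4517 0.3716 0.1419] F [0.3489 0.3401 0.5113] open 0.3510805745886564 yaw 48.19104368666092
```

```bash

python3 -m pendant '[[[0.025,-0.0015,0,0,0,-0.0036,0.3],[0.03,-0.002,0,0,0,0,0.3],[0.0163,-0.001,0.01,0,0,0,0.3],[0,0,0.01,0,0,0,0.3],[0,0,0,0,0,0,0.3],[0,0,0,0,0,0,0.3]]]'
python3 - <<'E'
from h import *
p,d,c,f=cam('wrist'); save('w19',p); np.savez('pics/w19.npz',p=p,d=d,T=c['camera_from_world'],f=f,cx=c['cx'],cy=c['cy'])
deltaR([.4958,.4277,.0775],48.4,0);
E
python3 m5.py w19
```

```text
time_s: 38.55
eef_pos: [0.4945, 0.4272, 0.121]
eef_rot: [0.0, 0.911, 0.413, -0.002]
wrist_force: [0.2, 0.2, 0.7]
opening: 0.354
shift [0.0009 0.0005 0.0442] rot [-0.0003  0.0024  0.0056] | now [0.4949 0.4274 0.1217] F [-0.0806  0.1998 -0.2873] open 0.3524672087219297 yaw 48.721197674501624
knob 0.0705 700 rail [ 1.07 53.72] [ 8.8 35.6] long axis deg rail -45.013336181640625 world yaw long -40.663336181640624 world [0.495  0.4288] H 0.07171203545403025
knob 0.0715 449 rail [ 0.95 53.73] [ 8.4 34.5] long axis deg rail -46.37469482421875 world yaw long -42.02469482421875 world [0.4949 0.4289] H 0.0720757192025206
knob 0.072 247 rail [ 1.27 53.21] [ 8.  32.4] long axis deg rail -45.06981658935547 world yaw long -40.71981658935547 world [0.4952 0.4284] H 0.07238791470139125
block [1.38 2.49] [36.1 22.9] 1.740728497505188 0.0774959415213722
```

View pics/w19.png

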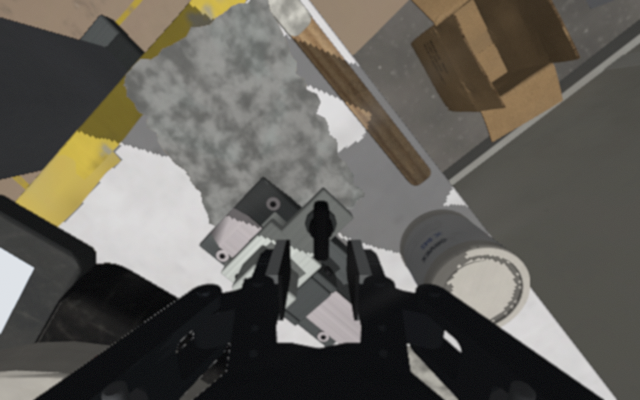

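The block is 0.84 mm further forward than in the gap state (1.38 vs 0.54), so it is home. The bar is centred at (320,230). I'll descend with a slight bias towards the stop and grip.

```bash

python3 -c "
from h import *
deltaR([.4957,.4284,.0785],48.6,0)"
python3 -m pendant '[[[0.0012,0,0.015,0,0,0,0.3],[0,0,0.015,0,0,0,0.3],[0,0,0.0125,0,0,0,0.3],[0,0,0,0,0,0,0.3],[0,0,0,0,0,0,0.3]]]'
python3 -c "
from h import *
deltaR([.4957,.4284,.0785],48.6,0)"
```

```text
shift [ 0.0014 -0.      0.0432] rot [-0.0003  0.0024  0.0021] | now [0.4949 0.4274 0.1217] F [-0.0806  0.1998 -0.2873] open 0.3524672087219297 yaw 48.721197674501624
time_s: 39.1
eef_pos: [0.4958, 0.4286, 0.0783]
eef_rot: [0.0, 0.911, 0.413, -0.002]
wrist_force: [0.4, -0.6, -0.5]
opening: 0.35
shift [-0.0003  0.0001 -0.0002] rot [-0.0006  0.0031  0.0023] | now [0.4958 0.4286 0.0783] F [ 0.3902 -0.5659 -0.4748] open 0.34973877961531685 yaw 48.72952105180951
```

```bash

python3 -m pendant '[[[0,0,0,0,0,0,0.6],[0,0,0,0,0,0,0.75],[0,0,0,0,0,0,0.9],[0,0,0,0,0,0,1],[0,0,0,0,0,0,1]]]'
python3 -c "
from h import *
deltaR([.4957,.4284,.0785],48.6,0); print(ctrl.get_obs()['torque'])"
```

```text
time_s: 39.6
eef_pos: [0.4958, 0.4282, 0.0796]
eef_rot: [0.001, 0.911, 0.413, -0.002]
wrist_force: [-3.0, -3.7, 3.5]
opening: 0.097
shift [ 0.0001 -0.0002  0.0011] rot [-0.0001  0.0036  0.0023] | now [0.4958 0.4282 0.0796] F [-3.0475 -3.697   3.4788] open 0.0965318751531386 yaw 48.73373901208189
[-0.8091  0.6176 -0.0675]
```

```bash

python3 -m pendant '[[[-0.0001,0.0004,-0.0004,0,0,0.04,1],[0,0,-0.0003,0,0,0.07,1],[0,0,0,0,0,0.07,1],[0,0,0,0,0,0.07,1],[0,0,0,0,0,0,1]]]'
python3 -c "
from h import *
deltaR([.4957,.4284,.0785],48.6,0); print(ctrl.get_obs()['torque'])"
python3 -m pendant '[[[0,0,0,0,0,0.07,1],[0,0,0,0,0,0.07,1],[0,0,0,0,0,0.07,1],[0,0,0,0,0,0,1]]]'
python3 -c "
from h import *
deltaR([.4957,.4284,.0785],48.6,0); print(ctrl.get_obs()['torque'])"
```

```text
time_s: 40.1
eef_pos: [0.4958, 0.428, 0.0798]
eef_rot: [0.001, 0.955, 0.296, -0.002]
wrist_force: [-2.9, -3.3, 1.4]
opening: 0.103
shift [ 0.0002 -0.0004  0.0013] rot [-0.      0.0037 -0.2483] | now [0.4958 0.428  0.0798] F [-2.9288 -3.302   1.4439] open 0.10306484501823125 yaw 34.375525961965955
[-0.6139  0.5954 -0.1123]
time_s: 40.5
eef_pos: [0.4957, 0.428, 0.0799]
eef_rot: [0.001, 0.981, 0.194, -0.002]
wrist_force: [-4.3, -4.8, 0.8]
opening: 0.098
shift [ 0.0001 -0.0003  0.0014] rot [ 0.0004  0.0038 -0.4573] | now [0.4957 0.428  0.0799] F [-4.2555 -4.7619  0.8394] open 0.09793782883223773 yaw 22.396275615236885
[-0.6045  0.6498 -0.0971]
```

```bash

python3 -m pendant '[[[0,0,0,0,0,0.05,1],[0,0,0,0,0,0.05,1],[0,0,0,0,0,0.03,1],[0,0,0,0,0,0,1]]]'
python3 -c "
from h import *
deltaR([.4957,.4284,.0785],48.6,0); print(ctrl.get_obs()['torque'])"
python3 -m pendant '[[[0,0,0,0,0,0.03,1],[0,0,0,0,0,0,1],[0,0,0,0,0,0,1]]]'
python3 -c "
from h import *
deltaR([.4957,.4284,.0785],48.6,0); print(ctrl.get_obs()['torque'])"
python3 -m pendant '[[[0,0,0,0,0,0.025,1],[0,0,0,0,0,0,1],[0,0,0,0,0,0,1]]]'
python3 -c "
from h import *
deltaR([.4957,.4284,.0785],48.6,0); print(ctrl.get_obs()['torque'])"
```

```text
time_s: 40.9
eef_pos: [0.4957, 0.428, 0.0799]
eef_rot: [0.001, 0.991, 0.131, -0.002]
wrist_force: [-3.3, -4.7, 1.7]
opening: 0.101
shift [ 0.0001 -0.0004  0.0014] rot [ 0.0006  0.0038 -0.5861] | now [0.4957 0.428  0.0799] F [-3.3321 -4.6576  1.7021] open 0.10064543289952761 yaw 15.020951157391373
[-0.703   0.6909  0.079 ]
time_s: 41.2
eef_pos: [0.4958, 0.428, 0.0799]
eef_rot: [0.001, 0.993, 0.116, -0.001]
wrist_force: [-3.9, -3.1, 1.6]
opening: 0.099
shift [ 0.     -0.0004  0.0014] rot [ 0.0008  0.0037 -0.6149] | now [0.4958 0.428  0.0799] F [-3.8737 -3.0952  1.5663] open 0.09914653086383003 yaw 13.369386369357235
[-0.621   0.5998  0.2188]
time_s: 41.5
eef_pos: [0.4958, 0.428, 0.0799]
eef_rot: [0.001, 0.995, 0.105, -0.001]
wrist_force: [-3.5, -3.7, 1.1]
opening: 0.101
shift [-0.0001 -0.0004  0.0014] rot [ 0.0013  0.0034 -0.6388] | now [0.4958 0.428  0.0799] F [-3.5005 -3.6591  1.1152] open 0.10119840799836279 yaw 11.998137268236903
[-0.6862  0.5369  0.7293]
```

Hard end reached again (0.73 N·m) with the carriage still pressed about 3.5 N towards the stop. Release and inspect from directly above.

```bash

python3 -m pendant '[[[0,0,0,0,0,0,0.3],[0,0,0,0,0,0,0.3],[0,0,0,0,0,0,0.3],[0,0,-0.01,0,0,0,0.3],[0,0,-0.03,0,0,0,0.3],[0,0,-0.035,0,0,-0.1,0.3],[0,0,0,0,0,-0.14,0.3],[0,0,0,0,0,-0.14,0.3],[0,0,0,0,0,-0.14,0.3],[0,0,0,0,0,-0.14,0.3]]]'
python3 -m pendant '[[[0,0,0,0,0,-0.14,0.3],[0,0,0,0,0,-0.14,0.3],[0,0,0,0,0,-0.14,0.3],[0,0,0,0,0,-0.14,0.3],[0,0,0,0,0,-0.14,0.3],[0,0,0,0,0,-0.14,0.3],[0,0,0,0,0,-0.06,0.3],[0,0,0,0,0,0,0.3]]]'
python3 -c "
from h import *
deltaR([.5985,.3896,.12],94,0)"
```

```text
time_s: 42.5
eef_pos: [0.497, 0.4289, 0.1563]
eef_rot: [0.0, 0.907, 0.422, 0.0]
wrist_force: [0.6, 0.4, 0.1]
opening: 0.35
time_s: 43.3
eef_pos: [0.497, 0.4289, 0.156]
eef_rot: [0.0, 0.635, 0.773, -0.0]
wrist_force: [0.9, -0.2, -0.4]
opening: 0.349
shift [-0.0582  0.0919  0.036 ] rot [0.0001 0.0003 0.1254] | now [0.497  0.4289 0.156 ] F [ 0.8725 -0.1692 -0.3889] open 0.3488523097070733 yaw 101.18527403878238
```

```bash

python3 -m pendant '[[[-0.02,0.03,0,0,0,0,0.3],[-0.02,0.03,0,0,0,0,0.3],[-0.018,0.032,0,0,0,0,0.3],[0,0,0.018,0,0,0.125,0.3],[0,0,0.018,0,0,0,0.3],[0,0,0,0,0,0,0.3],[0,0,0,0,0,0,0.3]]]'
python3 - <<'E'
from h import *
p,d,c,f=cam('wrist'); save('w20',p); np.savez('pics/w20.npz',p=p,d=d,T=c['camera_from_world'],f=f,cx=c['cx'],cy=c['cy'])
print(pose()[0])
from z import *
crop('w20',260,400,40,160,5,'w20c')
g=cv2.cvtColor(p,cv2.COLOR_RGB2GRAY)
for u in (270,275,280,284,288,292,296,300,304,308,312,316,320,324,328,332,336,340): print(u,g[100:120,u].tolist())
E
python3 m5.py w20
```

```text
time_s: 44.0
eef_pos: [0.5967, 0.3898, 0.118]
eef_rot: [-0.001, 0.681, 0.732, -0.002]
wrist_force: [0.1, 0.2, 0.7]
opening: 0.348
[0.5974 0.3901 0.1191]
270 [121, 122, 123, 123, 121, 121, 121, 121, 121, 120, 114, 100, 73, 48, 44, 45, 45, 46, 48, 47]
275 [122, 122, 123, 122, 122, 121, 120, 120, 121, 119, 114, 99, 71, 47, 46, 49, 50, 51, 50, 51]
280 [122, 122, 122, 122, 122, 120, 120, 120, 121, 119, 113, 98, 73, 49, 43, 43, 45, 46, 44, 44]
284 [122, 120, 121, 122, 122, 121, 121, 120, 120, 118, 113, 100, 73, 51, 48, 51, 50, 50, 51, 50]
288 [120, 123, 122, 122, 122, 120, 120, 120, 121, 119, 113, 97, 72, 50, 49, 49, 50, 50, 49, 51]
292 [108, 119, 121, 122, 121, 120, 120, 121, 120, 119, 111, 96, 71, 50, 46, 50, 50, 49, 52, 50]
296 [107, 120, 122, 122, 121, 121, 120, 120, 119, 119, 112, 96, 70, 50, 47, 50, 50, 50, 50, 52]
300 [108, 120, 122, 121, 121, 121, 119, 121, 120, 119, 111, 93, 68, 48, 48, 51, 51, 50, 49, 51]
304 [108, 119, 121, 121, 121, 120, 119, 120, 120, 119, 110, 93, 67, 49, 48, 49, 51, 50, 51, 52]
308 [108, 119, 122, 121, 121, 120, 120, 121, 120, 119, 110, 93, 69, 48, 49, 51, 5
[... 639 characters left out ...]
, 116, 109, 87, 62, 44, 42, 45, 45, 53, 63, 70]
340 [120, 120, 120, 120, 119, 119, 119, 118, 120, 116, 108, 87, 62, 50, 51, 52, 54, 67, 86, 98]
knob 0.0705 1281 rail [ 1.4  52.88] [ 9.7 35.2] long axis deg rail -80.38343620300293 world yaw long -76.03343620300294 world [0.4954 0.428 ] H 0.07207830402238949
knob 0.0715 962 rail [ 1.4  52.83] [ 9.2 34.2] long axis deg rail -79.67666625976562 world yaw long -75.32666625976563 world [0.4954 0.428 ] H 0.07232271398752178
knob 0.072 687 rail [ 1.34 52.8 ] [ 8.6 34. ] long axis deg rail -80.60508155822754 world yaw long -76.25508155822754 world [0.4953 0.428 ] H 0.0725780086646956
block [1.26 1.28] [35.8 23.9] 0.3014774024486542 0.07768941168235774
```

View pics/w20c.png

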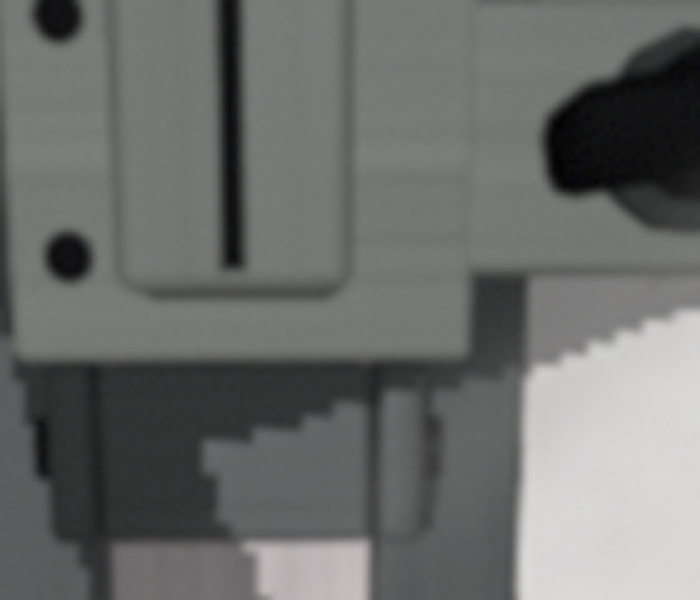

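View pics/w20.png

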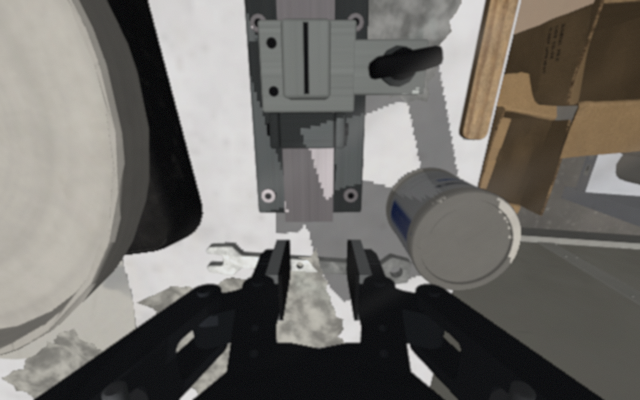

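The light strip is gone: the front-edge profile is now the same on and off the rail columns, and the bar is at about 80.5°. I'll clear away and take a final look.

```bash

python3 -m pendant '[[[0,0,-0.02,0,0,0,0.3],[0,-0.02,-0.03,0,0,0,0.3],[0,-0.03,-0.03,0,0,0,0.3],[0,-0.04,-0.02,0,0,0,0.3],[0,-0.04,0,0,0,0,0.3],[0,0,0,0,0,0,0.3],[0,0,0,0,0,0,0.3]]]'
python3 - <<'E'
from h import *
for n in ('wrist','side'):
    p,d,c,f=cam(n); save(n+'21',p); np.savez('pics/'+n+'21.npz',p=p,d=d,T=c['camera_from_world'],f=f,cx=c['cx'],cy=c['cy'])
print(pose()[0])
E
python3 m5.py wrist21; python3 m3.py wrist21
```

```text
time_s: 44.75
eef_pos: [0.4679, 0.3814, 0.2207]
eef_rot: [0.0, 0.681, 0.732, 0.001]
wrist_force: [1.2, 0.6, -0.1]
opening: 0.347
[0.4694 0.381  0.22  ]
knob 0.0705 301 rail [ 0.49 53.22] [ 9.5 34.5] long axis deg rail -80.37319660186768 world yaw long -76.02319660186768 world [0.4945 0.4283] H 0.07205010770435577
knob 0.0715 226 rail [ 0.53 53.22] [ 9.1 33.9] long axis deg rail -78.63164329528809 world yaw long -74.28164329528809 world [0.4945 0.4283] H 0.07227220804675935
knob 0.072 157 rail [ 0.45 53.19] [ 8.4 33.9] long axis deg rail -79.0147705078125 world yaw long -74.6647705078125 world [0.4944 0.4283] H 0.07258461298252739
block [0.58 1.3 ] [35.2 23.5] 0.1829277127981186 0.07765014302363193
block 571 h0 0.07778979085468847 pitch(dz/dx) deg 0.15203267913327778 roll(dz/dy) deg -0.8008261803608022 rms 0.0006763331653866878
body+ear 1441 h0 0.047849694978113894 pitch(dz/dx) deg -0.620492269838992 roll(dz/dy) deg -0.6668021416795307 rms 0.0011936006699097086
knob top, rail frame rel (.498,.3752): ((-0.6983959674835205, 52.97100830078125), (12.136594772338867, 35.52888488769531), 8.527933120727539) 0.07038624405156009 [0.4931 0.4278 0.0704]
block top ((0.4184131622314453, 1.2946500778198242), (35.48960494995117, 23.485902786254883), 0.11955386400222778)
stop top 478 h0 0.04817333767411474 pitch(dz/dx) deg -0.777676326277262 roll(dz/dy) deg 0.173725500601332 rms 0.0008594233471423603
```

View pics/wrist21.png

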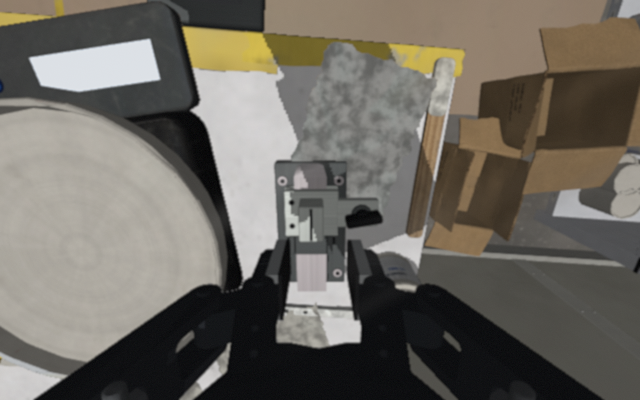

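View pics/side21.png

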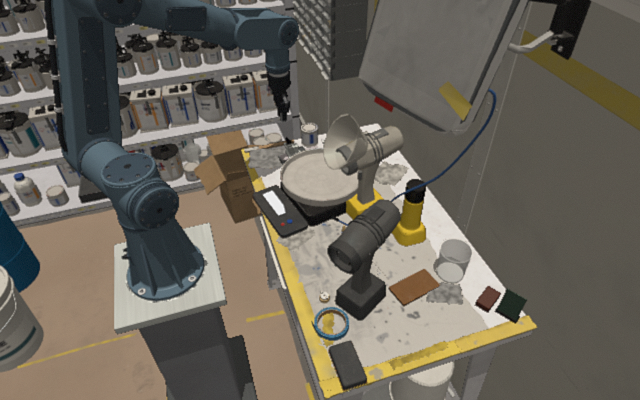

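The bystanders are undisturbed in the side view, the carriage is seated and clamped, and the robot is clear. Handing in.

```bash
python3 -c "
from bench import ctrl
print(ctrl.get_obs()['time_s']); print(ctrl.hand_in())"
```

```text
44.85
the job is handed in; nothing more can be done
None
```

I slid the carriage onto the rail until it was home against the end stop, tightened its clamp knob to the hard end, and let go. I handed the job in at 44.9 s of the 67 s allowed.

- **Second try needed:** after the first tightening, the wrist camera showed the carriage about 1 mm short of the stop. I loosened the knob partway and pushed the carriage home from behind with closed fingers. The force rose to about 6 N with no further movement. I then tightened the knob again while keeping about 3.5 N towards the stop.
- **Home:** the picture taken straight above the joint after retightening shows no gap at the stop.
- **Clamp:** the knob bar stands at about 80.5° (1.40 rad), and the torque jumped to 0.73 N·m at the end of its travel.
- **Forces:** the highest wrist force I read was about 8 N, though I only read it at the end of each move.
- **Other things on the bench:** nothing looks disturbed in the last pictures, but I did not measure each item's position.

Three checks were less clean:
- **Roll:** the carriage still has about 0.7° of roll, knob side slightly low. After the first tightening it was 0.4° or less.
- **Position readings:** the carriage position read from different camera poses varied by about 0.7 mm. I therefore judged "home" from the stop contact and the gap picture, not from coordinates.
- **Stop pin:** I could not see it directly.

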